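# Load a bailed pail with relay modules and shut it in the test chamber

## Task

Put every black relay module on the bench into the steel pail where it stands, and only then raise the pail's folded wire bail upright and, with the chamber's sliding window fully open, carry the pail hanging from its bail into the chamber's well. Set it down upright on the well's floor with all the modules still in it, let go, and slide the window fully shut. Never tip the pail over, and leave the other things on the bench where they are.

Things in the scene. Friction and masses are not known exactly. Their poses are not given: they have to be found in the camera images.
- pail: open round steel pail, 84 mm across the rim (72 mm at the foot), 72 mm high, wall 3 mm, floor 4 mm thick, about 250 g empty. Origin: centre of its underside; z up its axis. The bail's two pivots sit on its +y and -y sides at 64 mm height; the folded bail sticks out over its -x side
- bail (a joint): angle in rad of the wire bail on the pail: 0 = folded down, level, pointing to the pail's -x; grows as it is raised; 1.571 = upright over the pail; stop at 1.9. The hinge is slightly stiff (0.03 N m): the bail stays where it is left
- bail_grip (a point): middle of the bail's grip sleeve: a black plastic roll 10 mm thick and 52 mm long that turns freely on the wire, lying parallel to the pail's y axis, on the cross wire of the bail. Its centre circles at 76 mm radius about the hinge line, which runs along the pail's y through the pail's axis at 64 mm height. Folded, it is about 33 mm clear of the rim. The bail is 94 mm wide, its wire 4 mm thick
- chamber: beige bench test chamber, fixed, 158 mm high: an open-topped square well 160 x 160 mm inside, walls 12 mm, whose top is covered by a sliding clear window, and on the well's +y side a closed control housing 180 mm long. Origin: under the centre of the well at bench height; +y points from the well to the housing, z up
- well_floor (a point): centre of the well's floor, on its upper face (4 mm above the bench); axes as the chamber's. A pail with its bail standing upright fits under the shut window
- window (a joint): travel in m of the clear sliding window on top of the chamber: 0 = fully shut over the well, 0.18 = fully open over the housing; grows towards the chamber's +y. It takes about 2 N to slide and stays where it is left
- window_grip (a point): grip point on the window's handle: a black upright bar 80 mm long (along the chamber's x), 12 mm thick (along its y), 36 mm high, in the middle of the window; the point lies 26 mm above the window and 10 mm below the handle's top, 192 mm above the bench, and moves with the window
- module0: potted relay module: black block 34 x 22 x 26 mm (x, y, z), 50 g, grey patch on top. Origin: centre of its underside. Absent (None) in some starts
- module1: potted relay module: black block 34 x 22 x 26 mm (x, y, z), 50 g, grey patch on top. Origin: centre of its underside. Absent (None) in some starts
- module2: potted relay module: black block 34 x 22 x 26 mm (x, y, z), 50 g, grey patch on top. Origin: centre of its underside. Absent (None) in some starts
- module3: potted relay module: black block 34 x 22 x 26 mm (x, y, z), 50 g, grey patch on top. Origin: centre of its underside. Absent (None) in some starts
- capacitor: bystander, leave alone: aluminium can capacitor, a plain cylinder 26 mm across and 30 mm high, standing among the modules. Origin: centre of its underside
- heatsink: bystander, leave alone: finned aluminium heat sink 45 x 45 x 24 mm. Origin: centre of its underside
- meter: bystander, leave alone: grey handheld meter 150 x 75 x 40 mm lying flat. Origin: centre of its underside
- jar: bystander, leave alone: small lidded jar 48 mm across, 55 mm high. Origin: centre of its underside
- driver: bystander, leave alone: screwdriver 160 mm long, lying. Origin: on its underside
- mouse: bystander, leave alone: black computer mouse 100 x 60 x 22 mm. Origin: centre of its underside
There are look-alikes about, which are no part of the job. What is shaped like the module0 but orange or yellow is not meant.

How it is judged:
On the way, in this order (a step that is already met when the one before it is completed fails the run):
1. every module is in the pail, the pail still standing on the bench (horizontal distance between each of module0, module1, module2, module3 and pail below 0.042 m and z of module0 in the frame of pail between -0.002 and 0.068 m and z of module1 in the frame of pail between -0.002 and 0.068 m and z of module2 in the frame of pail between -0.002 and 0.068 m and z of module3 in the frame of pail between -0.002 and 0.068 m and height (world z) of pail below 0.012 m), for 0.2 s.
2. the bail is raised upright (value of joint bail above 1.25 rad), for 0.1 s.
3. the pail hangs from its raised bail in the gripper, clear of the bench (height (world z) of pail above 0.04 m and value of joint bail above 1.1 rad and distance between the grasp point and bail_grip below 0.035 m), for 0.2 s.
4. the pail stands on the well's floor, let go (horizontal distance between pail and well_floor below 0.055 m and z of pail in the frame of well_floor below 0.008 m and angle between pail's own z axis and vertical below 0.12 rad and contact force between the fingers and pail below 0.3 N), for 0.2 s.
At the end, for the whole second after the job is handed in: all modules lie in the pail (below its rim), the pail stands upright (within 0.12 rad) and still on the well's floor, and the window is shut to within 6 mm (horizontal distance between each of module0, module1, module2, module3 and pail below 0.042 m and z of module0 in the frame of pail between -0.002 and 0.068 m and z of module1 in the frame of pail between -0.002 and 0.068 m and z of module2 in the frame of pail between -0.002 and 0.068 m and z of module3 in the frame of pail between -0.002 and 0.068 m and horizontal distance between pail and well_floor below 0.055 m and z of pail in the frame of well_floor below 0.008 m and angle between pail's own z axis and vertical below 0.12 rad and value of joint window below 0.006 m and linear speed of pail below 0.02 m/s); the robot touches nothing.
It fails at once if the pail is tipped by more than 0.6 rad (angle between pail's own z axis and vertical above 0.6 rad).
It fails at once if a bystander is moved by more than 4 cm (distance of any of capacitor, heatsink, meter, jar, driver, mouse from where it was at the start of the episode above 0.04 m).
Of module0, module1, module2, module3 only 3 to 4 are there at a start; the rules pass over those that are not, and their reading is None.
At some moment in a run one of module0, module1, module2, module3 may be knocked a few centimetres aside while the robot is not near it.
It also fails if it takes over 205 s, if anything falls off the work surface, if the arm or the gripper's body presses on something with over 40 N, if the wrist force passes 120 N, or if a joint passes its speed limit or range.

## Robot

A 7-joint arm with a two-finger parallel gripper is mounted at the origin on the work surface. World frame = base frame: x ahead of the robot, y to its left, z up, the work surface at z = 0. Lengths are in m, angles in rad, forces in N, time in s.
With the tool pointing down it reaches from about 0.35 to 0.9 m from the base axis. Payload 7.2 kg.
Tool frame: the origin (TCP) lies at the very end of the fingers, on their centre line; the grasp point (between the pads) lies 19 mm behind it (grasp_offset is the distance from the TCP to the grasp point, in m); z points along the fingers, y is the direction in which the jaws open and shut (so a half turn about z gives the same grasp; the last joint's range is limited). The gripper opens to 88 mm and grips with 3 to 60 N. Pads are 20 mm wide; open, the fingers measure 115 mm over their backs; the gripper's body (75 mm by 178 mm) begins 61 mm behind the grasp point.
Start: joints at [1.148, 0.411, -0.013, 1.596, 0.006, 1.134, -0.082], TCP at [0.217, -0.586, 0.223] pointing down, gripper open.
Joint ranges: [-2.95, 2.95], [-0.29, 1.99], [-1.47, 1.44], [0.14, 2.54], [-1.03, 4.17], [0.13, 1.85], [-2.86, 2.86]. Speed limits (rad/s): [2.39, 2.39, 3.01, 3.01, 3.14, 3.14, 3.14].

## Interface

Orientations are given as a unit quaternion [w, x, y, z].
In Python, from cell import * gives the robot as it stands.
- The arm moves only by the tool move_arm, never from a script. Its argument "deltas" is a list of rows, each a list of 6 numbers: the shift along the tool's x, y, z scaled (see below), then the turn, a rotation vector about the tool's x, y, z scaled (see below). A call has 1 to 10 rows; each row shifts and turns the pose as measured when the row begins, along the tool's axes as they then stand; what a row does not reach is not made up. The controller multiplies each number of a shift by 5 cm and each number of a turn by 0.1 rad. A row lasts 1/8 s, in which the tool goes at most 62.5 mm and 10.7 degrees, less where a joint would pass 70% of its speed; a pose out of reach is approached as far as the arm can. A call with a number of a shift or a turn outside -1 to 1 is refused whole. A call with a gripper value outside its range is refused whole. "hand" is the closure, from 0 (fully open) to 1 (shut), set as the call begins (left out, the last holds). The fingers move at their own pace and stop on an object; "squeeze" is the grip in N (left out, the last holds). Time passes only in rows, so rows that do not move let the fingers close. It gives the time, the measured TCP pose, the force and the opening at its end, in the units of the state.
- get_obs(): the state, without advancing time (a new reading comes with each control period).
- snapshot(name): name is "side" or "top"; returns (picture, depth): 420x560x3 uint8, red, green, blue; 420x560 float32, m along the optical axis (not along the pixel's ray), 0 where there is no reading.
- calibration(name): a dict with "fx", "fy", "cx", "cy" (pixels), "D" ([k1, k2, p1, p2, k3] as OpenCV has them; the pictures are not rectified), "world_to_cam" (4x4, takes a point from world to camera coordinates). Camera axes: x right, y up, looking along -z (the intrinsics and any distortion apply to the point x, -y, -z); pixel columns grow to the right and rows downward; lengths in m; the calibration is good to about 2 mm. A picture is of the moment at which its call begins. calibration takes no time and is no camera call.
- job_done(): hands the job in, once; it reports no verdict.
Trained networks look in the newest picture that a camera, given by its name, has taken for a name from the list of things; names that differ only in an ending like _2 or _b are one class to them, and where a whole thing is asked for, a point or a joint stands for the part that bears it (a point fixed in the world has none). Each returns a list of dicts, best first, with "p" (0 to 1); they miss things now and then, are a little off and sometimes report something else, mostly with a low value. They report only what shows in the picture. A call takes as long as a camera call. They do not tell look-alikes from the thing itself.
- boxes_of(camera, label): "xy" ([column, row] in pixels, amid what is visible of it).
- regions_of(camera, label): "mask" (420x560 bool, what is visible of it) and "xy" ([column, row] in pixels, amid what is visible of it).
The state is a dict: "time_s": time; "joint_pos": joint angles; "qd": joint speeds; "effort": joint torques, N m; "tool_pos": TCP position; "orientation": TCP orientation; "force": force on the tool from outside, world axes, zero at the start; "moment": the same for the moment, N m; "finger_gap": opening from 0.0 (shut) to 1.0 (fully open).
Only numpy, scipy, OpenCV 4.12 (cv2) and the standard library are available. Lean on these libraries where they do the work, as an engineer would, in place of code of your own. Each camera call takes 0.05 s, during which the arm holds its last target.

## Working session

There is one attempt and no reset: what is moved stays moved. The work goes in short steps, Python scripts to look and compute and a tool call to move; the robot and the scene stay as the last step left them, time stands still between calls to the robot, and variables do not carry over. Pictures are saved under pics/ and viewed, and the job is handed in when it is done.

Besides the shell and the picture viewer there is one more tool, called after "Request:" in YAML: its name, and indented under it one key for each argument. move_arm: Moves the arm, as the interface text tells. Its arguments: {"type":"object","properties":{"deltas":{"type":"array"},"hand":{"type":"number"},"squeeze":{"type":"number"}},"required":["deltas"]}

```bash
ls; mkdir -p pics
python3 - <<'E'
from cell import *
import cv2
o=get_obs();print({k:(v if not hasattr(v,'__len__') else [round(float(x),4) for x in v]) for k,v in o.items()})
for n in("top","side"):
    p,d=snapshot(n);cv2.imwrite(f"pics/{n}0.png",p[:,:,::-1]);print(n,calibration(n))
E
```

```text
pics
{'time_s': 0.0, 'joint_pos': [1.1478, 0.4119, -0.0127, 1.597, 0.0056, 1.1343, -0.0822], 'qd': [-0.0002, 0.0013, 0.0004, -0.0004, -0.0011, -0.0009, 0.0004], 'effort': [0.0001, -58.7951, 0.6411, -29.107, -0.054, 0.0183, 0.0001], 'tool_pos': [0.2169, -0.5856, 0.2218], 'orientation': [-0.0008, 0.9843, 0.1765, -0.0002], 'force': [0.1254, -0.2842, -0.4192], 'moment': [-0.0043, 0.0614, 0.0484], 'finger_gap': 0.9962850711156436}
top {'fx': 519.3193995024369, 'fy': 519.3193995024369, 'cx': 275.80187489429875, 'cy': 212.4170762012184, 'D': array([-0.12413393,  0.        ,  0.        ,  0.        ,  0.        ]), 'world_to_cam': array([[-0.0205764 , -0.99978626,  0.00201164, -0.11418057],
       [ 0.9942339 , -0.02025025,  0.1053037 , -0.5896307 ],
       [-0.10524046,  0.00416681,  0.99443807, -1.21790816],
       [ 0.        ,  0.        ,  0.        ,  1.        ]])}
side {'fx': 395.94039601958883, 'fy': 395.94039601958883, 'cx': 277.40553721541795, 'cy': 204.35520644658104, 'D': array([-0.01685177,  0.        ,  0.        ,  0.        ,  0.        ]), 'world_to_cam': array([[ 0.98194752, -0.18850292,  0.01567554, -0.59977538],
       [ 0.1339452 ,  0.75146854,  0.64602919, -0.08432725],
       [-0.13355806, -0.6322671 ,  0.76315173, -0.9496029 ],
       [ 0.        ,  0.        ,  0.        ,  1.        ]])}
```

View pics/top0.png

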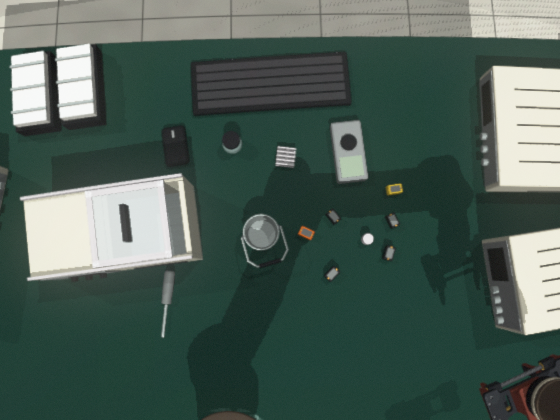

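View pics/side0.png

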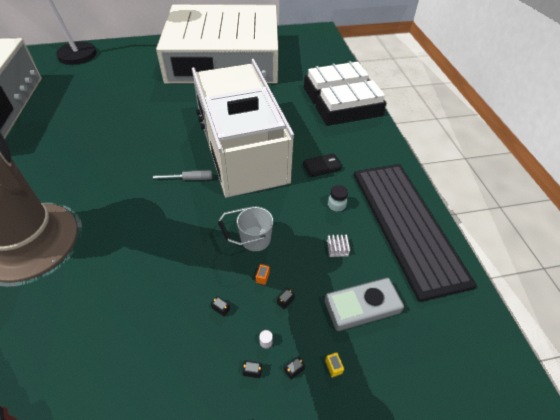

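Top view: four black modules near (333,216), (392,220), (389,253) and (331,273). The capacitor is at (368,239), the orange/yellow look-alikes at (306,233) and (395,189), the pail at (261,233) with its bail toward (265,262), and the chamber on the left with the window part open. Now I'll measure.

```bash
cat > h.py <<'E'
from cell import *
import numpy as np, cv2
def cal(n):
    c=calibration(n);K=np.array([[c['fx'],0,c['cx']],[0,c['fy'],c['cy']],[0,0,1]]);return K,np.array(c['D']),np.array(c['world_to_cam'])
def cloud(n,d):
    K,D,W=cal(n);v,u=np.mgrid[0:420,0:560]
    q=cv2.undistortPoints(np.stack([u.ravel(),v.ravel()],1).astype(np.float64)[:,None],K,D)[:,0].reshape(420,560,2)
    P=np.stack([q[...,0]*d,-q[...,1]*d,-d],-1)
    return (P-W[:3,3])@W[:3,:3]
def proj(n,X):
    K,D,W=cal(n);X=np.atleast_2d(X);P=X@W[:3,:3].T+W[:3,3];P=P*[1,-1,-1]
    return cv2.projectPoints(P,np.zeros(3),np.zeros(3),K,D)[0][:,0]
def save(n,p,box=None,s=1):
    if box: p=p[box[1]:box[3],box[0]:box[2]]
    cv2.imwrite("pics/"+n+".png",cv2.resize(p,None,fx=s,fy=s,interpolation=cv2.INTER_CUBIC)[:,:,::-1])
def rect(xy):
    r=cv2.minAreaRect(xy.astype(np.float32));(c,(w,h),a)=r
    if w<h: w,h=h,w;a+=90
    return np.round([*c,w,h],4),round((a+90)%180-90,1)  # centre, sizes, angle of long axis deg
E
python3 - <<'E'
from h import *
p,d=snapshot("top");C=cloud("top",d)
np.savez("t0.npz",p=p,d=d,C=C)
print("bench z",[np.round(C[v,u],4) for v,u in((300,300),(220,450),(350,150))])
save("a",p,(215,170,415,300),4)
save("b",p,(10,165,210,290),4)
for l in("module0","pail","bail","window","chamber","capacitor"):
    for r in regions_of("top",l)[:7]:
        m=r["mask"];Q=C[m&(d>0)]
        print(l,round(r["p"],2),np.round(r["xy"]),m.sum(),"med",np.round(np.median(Q,0),4),"zmax",np.round(np.percentile(Q[:,2],[5,50,95]),4))
        if l=="module0":
            t=Q[Q[:,2]>0.018]; print("   ",rect(t[:,:2]) if len(t)>5 else 0,p[m].mean(0).round())
E
```

```text
bench z [array([ 0.3753, -0.1807,  0.0028]), array([ 0.5625, -0.5609,  0.0011]), array([0.2606, 0.1855, 0.0063])]
module0 0.72 [392. 252.] 141 med [ 0.4834 -0.3955  0.0269] zmax [0.0047 0.0269 0.0311]
    (array([ 0.4837, -0.3973,  0.0331,  0.0207]), -20.2) [91. 95. 89.]
module0 0.64 [334. 274.] 149 med [ 0.4389 -0.2571  0.0266] zmax [0.0089 0.0266 0.0315]
    (array([ 0.4375, -0.2572,  0.0343,  0.0226]), -46.4) [95. 98. 92.]
module0 0.5 [307. 231.] 149 med [ 0.5364 -0.1979  0.0269] zmax [0.0014 0.0269 0.0319]
    (array([ 0.5379, -0.1971,  0.0334,  0.0219]), 63.4) [136.  96.  68.]
module0 0.44 [391. 188.] 162 med [ 0.6389 -0.4155  0.0264] zmax [0.0018 0.0264 0.032 ]
    (array([ 0.6406, -0.4177,  0.0325,  0.0219]), -84.5) [129. 119.  66.]
module0 0.43 [389. 221.] 131 med [ 0.5633 -0.4075  0.0266] zmax [0.0109 0.0266 0.0304]
    (array([ 0.5643, -0.4097,  0.0325,  0.0212]), 24.5) [80. 83. 78.]
pail 0.82 [261. 234.] 1085 med [ 0.5382 -0.0895  0.0088] zmax [0.002  0.0088 0.0816]
bail 0.8 [270. 261.] 84 med [ 0.4659 -0.1081  0.0828] zmax [0.079  0.0828 0.0865]
window 0.64 [285. 158.] 355 med [ 0.7252 -0.1543  0.0143] zmax [0.0018 0.0143 0.0272]
window 0.58 [127. 223.] 6102 med [0.5547 0.1895 0.1684] zmax [0.1642 0.1684 0.185 ]
chamber 0.66 [112. 230.] 15238 med [0.5475 0.2317 0.1625] zmax [0.0073 0.1625 0.1741]
capacitor 0.51 [367. 239.] 120 med [ 0.5206 -0.3445  0.0303] zmax [0.0015 0.0303 0.0349]
```

```bash
sleep 0
```

```text
(no output)
```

View pics.

View pics/a.png

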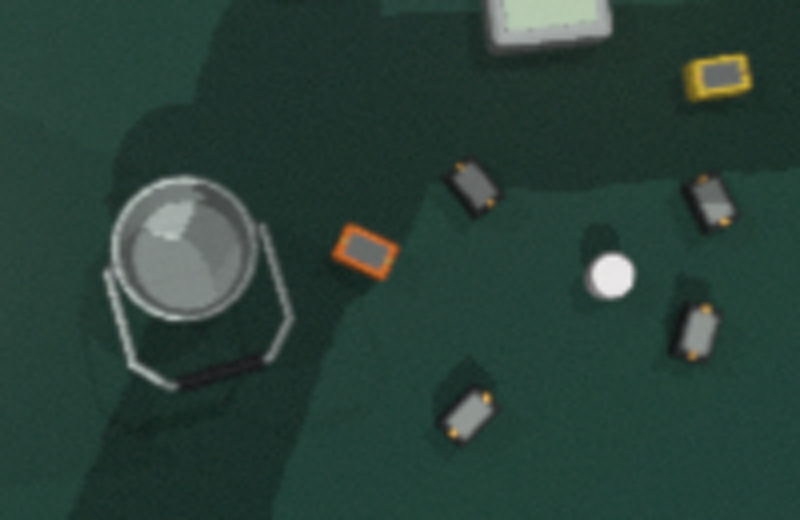

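View pics/b.png

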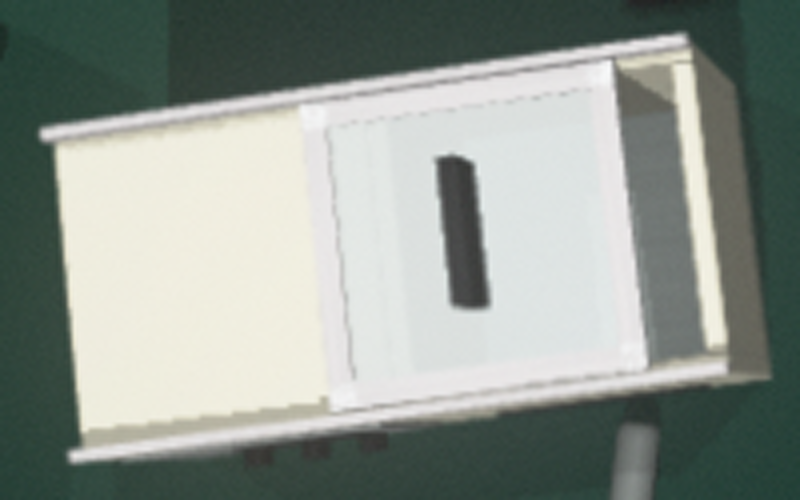

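Run:
```python
from h import *
z=np.load("t0.npz");p,d,C=z['p'],z['d'],z['C']
H=C[...,2]
# small objects
m=((H>0.017)&(H<0.045)).astype(np.uint8);m[:, :215]=0;m[:,415:]=0;m[:165]=0;m[300:]=0
n,L,S,ce=cv2.connectedComponentsWithStats(m)
for i in range(1,n):
    if S[i,4]>60:
        Q=C[L==i];print(ce[i].round(),S[i,4],rect(Q[:,:2]),"z",np.round(np.percentile(Q[:,2],[50,95]),4),p[L==i].mean(0).round())
# pail
m=(H>0.060)&(H<0.1);m[:, :215]=False;m[:,320:]=False;m[:200]=False;m[280:]=False
Q=C[m];print("pail pts",len(Q))
from scipy.optimize import least_squares
R=Q[(Q[:,2]<0.084)]
f=least_squares(lambda t:np.hypot(R[:,0]-t[0],R[:,1]-t[1])-0.0405,[0.545,-0.09],loss='soft_l1',f_scale=0.002)
c=f.x;print("centre",c)
r=np.hypot(Q[:,0]-c[0],Q[:,1]-c[1]);print("rim z",np.median(Q[(r<0.044)&(r>.037)][:,2]),np.median(r[r<.045]))
dk=m&(p.max(2)<70);G=C[dk&(np.hypot(C[...,0]-c[0],C[...,1]-c[1])>.05)]
print("grip",len(G),np.median(G,0),rect(G[:,:2]))
B=Q[r>.05];print("bail all",rect(B[:,:2]),np.percentile(B[:,2],[10,50,90]))
# chamber
m=(H>0.13)&(H<.25);m[:,215:]=False;m[:165]=False;m[290:]=False
Q=C[m];print("chamber",rect(Q[:,:2]),np.percentile(Q[:,2],[5,50,95]))
dk=m&(p.max(2)<70);G=C[dk];G=G[G[:,2]>.18];print("handle",len(G),np.median(G,0),rect(G[:,:2]),np.percentile(G[:,2],[5,50,95]))
for u in(30,70,95,110,140,160,165,170,175,180,185,190,195): print(u,np.round(C[222,u],3),p[222,u])
```

```text
[351. 173.] 527 (array([ 0.6813, -0.3127,  0.0767,  0.0433]), -89.1) z [0.0348 0.0396] [156. 168. 154.]
[394. 188.] 125 (array([ 0.6406, -0.4175,  0.0327,  0.0218]), -83.1) z [0.0276 0.0322] [142. 131.  76.]
[333. 216.] 136 (array([ 0.5762, -0.2645,  0.0338,  0.0226]), 37.1) z [0.0275 0.0322] [71. 73. 69.]
[392. 220.] 126 (array([ 0.564 , -0.4106,  0.0337,  0.0226]), 24.5) z [0.027  0.0305] [85. 88. 82.]
[257. 227.] 103 (array([ 0.5446, -0.0855,  0.0727,  0.058 ]), -55.9) z [0.0311 0.0427] [ 94. 100.  97.]
[306. 232.] 129 (array([ 0.5379, -0.1971,  0.0334,  0.0219]), 63.4) z [0.0277 0.0324] [143. 102.  73.]
[367. 239.] 98 (array([ 0.5195, -0.3452,  0.025 ,  0.024 ]), -47.0) z [0.0308 0.0349] [209. 207. 207.]
[389. 253.] 127 (array([ 0.4844, -0.3975,  0.0345,  0.0208]), -19.3) z [0.0271 0.0312] [100. 102.  96.]
[332. 274.] 142 (array([ 0.4375, -0.2572,  0.0345,  0.0226]), -46.4) z [0.0269 0.0315] [ 98. 101.  95.]
pail pts 439
centre [ 0.5229213  -0.09372192]
rim z 0.07216420176707031 0.034029897442927545
grip 99 [ 0.46597213 -0.10813792  0.08219289] (array([ 0.4663, -0.1088,  0.0518,  0.01  ]), -74.9)
bail all (array([ 0.5198, -0.0945,  0.1205,  0.0983]), 14.9) [0.06924822 0.07763171 0.08403856]
chamber (array([0.5467, 0.247 , 0.3671, 0.1908]), -83.2) [0.15608166 0.16535626 0.1745345 ]
handle 115 [0.55625704 0.18867202 0.19522081] (array([0.5545, 0.1895, 0.0753, 0.0055]), 7.8) [0.18432052 0.19522081 0.20431736]
30 [0.563 0.419 0.161] [239 237 223]
70 [0.562 0.326 0.161] [239 238 224]
95 [0.56  0.266 0.17 ] [221 225 223]
110 [0.559 0.234 0.165] [221 224 222]
140 [0.558 0.168 0.165] [222 228 226]
160 [0.557 0.124 0.166] [226 230 230]
165 [0.556 0.112 0.173] [231 229 229]
170 [ 0.572  0.136 -0.001] [117 124 121]
175 [0.571 0.122 0.007] [112 119 116]
180 [0.571 0.11  0.007] [115 120 117]
185 [0.557 0.071 0.158] [240 238 224]
190 [0.559 0.064 0.134] [106 105  96]
195 [0.566 0.065 0.056] [102 102  92]
```

```bash
cat >> h.py <<'E'
from scipy.spatial.transform import Rotation as Ro
import json
def plan(xyz,psi=None,n=None,step=0.048):
    """rows from the measured pose to TCP xyz, tool down with tool x at psi deg (None: keep, levelled)"""
    o=get_obs();p=np.array(o['tool_pos']);q=o['orientation'];R=Ro.from_quat([q[1],q[2],q[3],q[0]])
    X=R.as_matrix()[:,0];cur=np.degrees(np.arctan2(X[1],X[0]))
    if psi is None: psi=cur
    psi=cur+(psi-cur+90)%180-90 if not getattr(plan,'exact',0) else psi
    a=np.radians(psi);T=Ro.from_matrix(np.array([[np.cos(a),np.sin(a),0],[np.sin(a),-np.cos(a),0],[0,0,-1]]))
    rv=(R.inv()*T).as_rotvec();dp=np.array(xyz)-p
    k=n or int(max(1,np.ceil(np.linalg.norm(dp)/step),np.ceil(np.abs(rv).max()/0.1)))
    rows=[]
    for i in range(k):
        Ri=R*Ro.from_rotvec(rv*i/k)
        rows.append([*np.round(Ri.inv().apply(dp/k)/0.05,2),*np.round(rv/k/0.1,2)])
    print("t",round(o['time_s'],2),"pos",p.round(4),"psi",round(cur,1),"j7",round(o['joint_pos'][6],2),"gap",round(o['finger_gap'],3),"rows",k)
    for i in range(0,k,10): print(json.dumps([[float(x) for x in r] for r in rows[i:i+10]]))
E
python3 - <<'E'
from h import *
z=np.load("t0.npz");p,d,C=z['p'],z['d'],z['C']
from scipy.optimize import least_squares
m=(C[...,2]>.066)&(C[...,2]<.080)&(p.min(2)>60)
r=np.hypot(C[...,0]-.538,C[...,1]+.089);m&=(r<.047)&(r>.033);R=C[m]
f=least_squares(lambda t:np.hypot(R[:,0]-t[0],R[:,1]-t[1])-t[2],[.538,-.089,.041],loss='soft_l1',f_scale=.001);print("rim",len(R),f.x,np.median(R[:,2]))
plan([.4844,-.3975,.09],-19.3)
E
```

```text
rim 193 [ 0.53835015 -0.08939916  0.04008577] 0.07245373781514888
t 0.45 pos [ 0.2171 -0.586   0.2226] psi 20.3 j7 -0.08 gap 0.999 rows 8
[[0.79, -0.21, 0.33, -0.0, 0.0, 0.86], [0.77, -0.28, 0.33, -0.0, 0.0, 0.86], [0.74, -0.34, 0.33, -0.0, 0.0, 0.86], [0.71, -0.41, 0.33, -0.0, 0.0, 0.86], [0.67, -0.47, 0.33, -0.0, 0.0, 0.86], [0.63, -0.52, 0.33, -0.0, 0.0, 0.86], [0.58, -0.57, 0.33, -0.0, 0.0, 0.86], [0.53, -0.62, 0.33, -0.0, 0.0, 0.86]]
```

Pail centre is (0.538, -0.089). Moving above the first module.

Request:
move_arm:
  deltas:
    - [0.79, -0.21, 0.33, 0, 0, 0.86]
    - [0.77, -0.28, 0.33, 0, 0, 0.86]
    - [0.74, -0.34, 0.33, 0, 0, 0.86]
    - [0.71, -0.41, 0.33, 0, 0, 0.86]
    - [0.67, -0.47, 0.33, 0, 0, 0.86]
    - [0.63, -0.52, 0.33, 0, 0, 0.86]
    - [0.58, -0.57, 0.33, 0, 0, 0.86]
    - [0.53, -0.62, 0.33, 0, 0, 0.86]
  hand: 0.45
  squeeze: 15

```text
time_s: 1.45
tool_pos: [0.4906, -0.4002, 0.0885]
orientation: [0.003, 0.983, -0.181, 0.001]
force: [0.4, -0.5, 0.6]
finger_gap: 0.549
```

Run:
```python
from h import *
p,d=snapshot("top");save("c",p,(215,170,415,300),4)
plan([.4844,-.3975,.009],-19.3)
```

```text
t 1.5 pos [ 0.4957 -0.3939  0.0861] psi -20.7 j7 -1.3 gap 0.547 rows 2
[[-0.1, 0.07, 0.77, 0.0, -0.02, -0.13], [-0.1, 0.07, 0.77, 0.0, -0.02, -0.13]]
```

Request:
move_arm:
  deltas:
    - [-0.2, 0.14, 0, 0, 0, -0.25]
    - [0, 0, 0, 0, 0, 0]

```text
time_s: 1.75
tool_pos: [0.4838, -0.396, 0.0852]
orientation: [0.0, 0.986, -0.165, 0.001]
force: [-0.6, -0.6, 0.3]
finger_gap: 0.546
```

Run:
```python
from h import *
plan([.4844,-.3975,.009],-19.3,3)
```

```text
t 1.75 pos [ 0.4838 -0.396   0.0852] psi -19.0 j7 -1.26 gap 0.546 rows 3
[[0.01, 0.01, 0.51, 0.0, -0.01, 0.02], [0.01, 0.01, 0.51, 0.0, -0.01, 0.02], [0.01, 0.01, 0.51, 0.0, -0.01, 0.02]]
```

View pics/c.png

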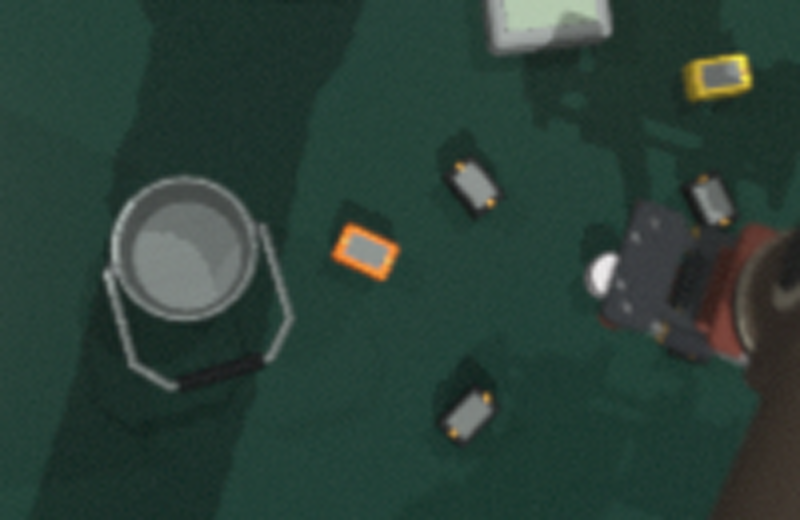

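The picture shows the gripper over the first module and the other three where they were. Descending.

Request:
move_arm:
  deltas:
    - [0.01, 0.02, 0.5, 0, 0, 0]
    - [0.01, 0.01, 0.5, 0, 0, 0]
    - [0, 0, 0.5, 0, 0, 0]
    - [0, 0, 0, 0, 0, 0]

```text
time_s: 2.25
tool_pos: [0.4812, -0.4042, 0.012]
orientation: [0.002, 0.986, -0.169, 0.003]
force: [-0.6, 1.1, 1.0]
finger_gap: 0.55
```

Request:
move_arm:
  deltas:
    - [0, 0, 0, 0, 0, 0]
    - [0, 0, 0, 0, 0, 0]
    - [0, 0, 0, 0, 0, 0]
    - [0, 0, 0, 0, 0, 0]
  hand: 1

```text
time_s: 2.75
tool_pos: [0.4819, -0.4068, 0.016]
orientation: [0.004, 0.985, -0.17, 0.005]
force: [-0.1, -0.1, -0.5]
finger_gap: 0.255
```

Run:
```python
from h import *
o=get_obs();p=np.array(o['tool_pos']);print(o['finger_gap'],p,o['force'])
plan([p[0],p[1],.13],None)
```

```text
0.2553435664940238 [ 0.48187505 -0.40676219  0.01604484] [-0.13345739 -0.07959989 -0.46856616]
t 2.75 pos [ 0.4819 -0.4068  0.016 ] psi -19.6 j7 -1.26 gap 0.255 rows 3
[[0.01, 0.0, -0.76, 0.02, -0.04, -0.0], [0.01, 0.0, -0.76, 0.02, -0.04, -0.0], [0.0, 0.0, -0.76, 0.02, -0.04, -0.0]]
```

Request:
move_arm:
  deltas:
    - [0, 0, -0.9, 0.02, -0.04, 0]
    - [0, 0, -0.9, 0.02, -0.04, 0]
    - [0, 0, -0.9, 0.02, -0.04, 0]

```text
time_s: 3.12
tool_pos: [0.4792, -0.404, 0.1508]
orientation: [-0.002, 0.986, -0.17, -0.004]
force: [0.7, -0.1, 0.0]
finger_gap: 0.255
```

Run:
```python
from h import *
a=np.radians(-19.5);ty=np.array([np.sin(a),-np.cos(a)])
t=np.array([.538,-.089])+.006*ty;print(t)
plan([*t,.13],-19.5)
```

```text
[ 0.53599716 -0.09465585]
t 3.12 pos [ 0.4792 -0.404   0.1508] psi -19.5 j7 -1.26 gap 0.255 rows 7
[[-0.14, -0.89, 0.06, -0.0, 0.01, -0.0], [-0.14, -0.89, 0.06, -0.0, 0.01, -0.0], [-0.14, -0.89, 0.06, -0.0, 0.01, -0.0], [-0.14, -0.89, 0.06, -0.0, 0.01, -0.0], [-0.14, -0.89, 0.06, -0.0, 0.01, -0.0], [-0.14, -0.89, 0.06, -0.0, 0.01, -0.0], [-0.14, -0.89, 0.06, -0.0, 0.01, -0.0]]
```

Request:
move_arm:
  deltas:
    - [-0.14, -0.89, 0, 0, 0, 0]
    - [-0.14, -0.89, 0, 0, 0, 0]
    - [-0.14, -0.89, 0, 0, 0, 0]
    - [-0.14, -0.89, 0, 0, 0, 0]
    - [-0.14, -0.89, 0, 0, 0, 0]
    - [-0.14, -0.89, 0, 0, 0, 0]
    - [-0.14, -0.85, 0, 0, 0, 0]
    - [0, 0, 0, 0, 0, 0]

```text
time_s: 4.12
tool_pos: [0.5411, -0.0884, 0.1583]
orientation: [-0.0, 0.985, -0.17, 0.002]
force: [0.8, -1.4, -0.7]
finger_gap: 0.257
```

Run:
```python
from h import *
p,d=snapshot("top");save("d",p,(215,170,415,300),4)
plan([.536,-.0947,.065],-19.5)
```

```text
t 4.17 pos [ 0.5408 -0.0909  0.1583] psi -19.7 j7 -1.85 gap 0.251 rows 2
[[-0.04, 0.05, 0.93, 0.0, -0.02, -0.02], [-0.03, 0.05, 0.93, 0.0, -0.02, -0.02]]
```

View pics/d.png

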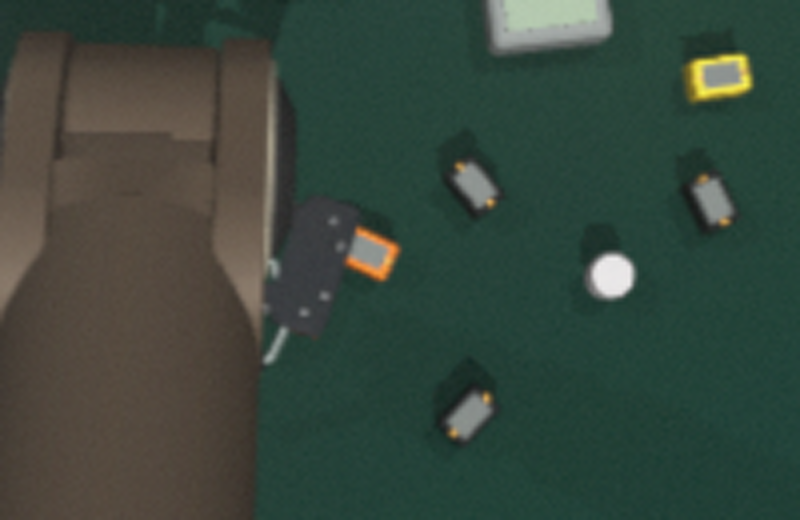

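The first module is gone from its place and held, and the other three are unmoved. Lowering into the pail.

Request:
move_arm:
  deltas:
    - [-0.08, 0.1, 0.6, 0, -0.02, -0.02]
    - [0, 0, 0.6, 0, -0.02, -0.02]
    - [0, 0, 0.6, 0, 0, 0]

```text
time_s: 4.55
tool_pos: [0.5373, -0.0997, 0.0692]
orientation: [0.001, 0.985, -0.171, 0.004]
force: [-0.4, 0.6, -0.4]
finger_gap: 0.26
```

Run:
```python
from h import *
plan([.536,-.0947,.06],-19.5,2);print(get_obs()['force'])
```

```text
t 4.55 pos [ 0.5373 -0.0997  0.0692] psi -19.7 j7 -1.85 gap 0.26 rows 2
[[-0.03, -0.04, 0.09, 0.01, -0.04, -0.02], [-0.03, -0.04, 0.09, 0.01, -0.04, -0.02]]
[-0.35736977  0.61449477 -0.38047078]
```

Request:
move_arm:
  deltas:
    - [-0.03, -0.1, 0.12, 0, -0.02, 0]
    - [0, -0.05, 0.1, 0, -0.02, 0]

```text
time_s: 4.8
tool_pos: [0.5371, -0.0945, 0.057]
orientation: [0.002, 0.985, -0.173, 0.0]
force: [0.1, -0.8, 0.0]
finger_gap: 0.256
```

Request:
move_arm:
  deltas:
    - [0, 0, 0, 0, 0, 0]
    - [0, 0, 0, 0, 0, 0]
  hand: 0.66

```text
time_s: 5.05
tool_pos: [0.5382, -0.0949, 0.0585]
orientation: [0.002, 0.985, -0.173, 0.002]
force: [0.2, 0.1, 0.3]
finger_gap: 0.338
```

Request:
move_arm:
  deltas:
    - [0, 0, -0.6, 0, 0, 0]
    - [0, 0, -0.8, 0, 0, 0]
    - [0, 0, -0.6, 0, 0, 0]

```text
time_s: 5.42
tool_pos: [0.5373, -0.0946, 0.1613]
orientation: [0.002, 0.985, -0.173, 0.001]
force: [0.7, -0.1, -0.7]
finger_gap: 0.343
```

Run:
```python
from h import *
plan([.4375,-.2572,.10],-46.4)
```

```text
t 5.42 pos [ 0.5373 -0.0946  0.1613] psi -19.9 j7 -1.85 gap 0.343 rows 5
[[-0.15, 0.75, 0.25, 0.01, -0.01, 0.92], [-0.08, 0.76, 0.25, 0.01, -0.01, 0.92], [-0.01, 0.76, 0.25, 0.01, -0.01, 0.92], [0.06, 0.76, 0.25, 0.01, -0.01, 0.92], [0.13, 0.75, 0.25, 0.01, -0.01, 0.92]]
```

Request:
move_arm:
  deltas:
    - [-0.15, 0.75, 0.25, 0, 0, 0.92]
    - [-0.08, 0.76, 0.25, 0, 0, 0.92]
    - [0, 0.76, 0.25, 0, 0, 0.92]
    - [0.06, 0.76, 0.25, 0, 0, 0.92]
    - [0.1, 0.7, 0.25, 0, 0, 0.92]
    - [0, 0, 0, 0, 0, 0]
  hand: 0.45

```text
time_s: 6.18
tool_pos: [0.4421, -0.2602, 0.1062]
orientation: [-0.0, 0.917, -0.399, 0.01]
force: [-0.7, 0.4, -0.2]
finger_gap: 0.545
```

Run:
```python
from h import *
p,d=snapshot("top");save("e",p,(215,170,415,300),4)
p,d=snapshot("side");save("f",p,(200,190,380,400),3)
plan([.4375,-.2572,.05],-46.4)
```

```text
t 6.28 pos [ 0.4445 -0.2579  0.1068] psi -46.7 j7 -1.89 gap 0.55 rows 2
[[-0.06, 0.05, 0.57, -0.05, -0.1, -0.03], [-0.06, 0.05, 0.57, -0.05, -0.1, -0.03]]
```

View pics/e.png

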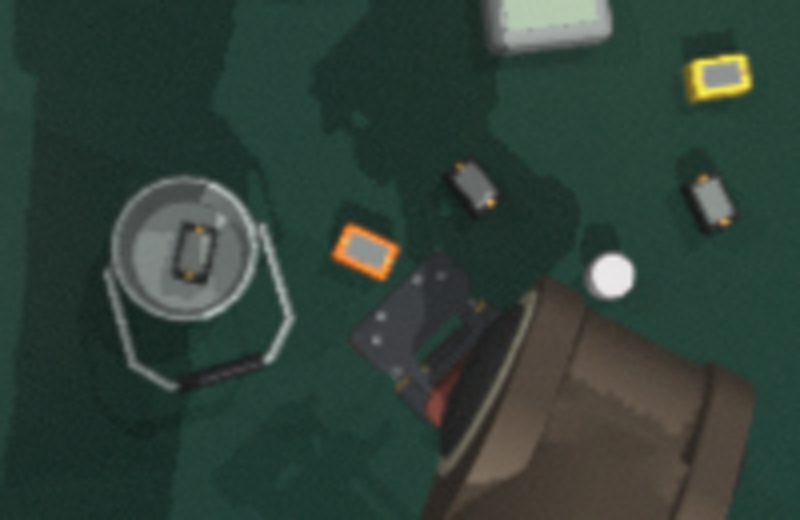

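View pics/f.png

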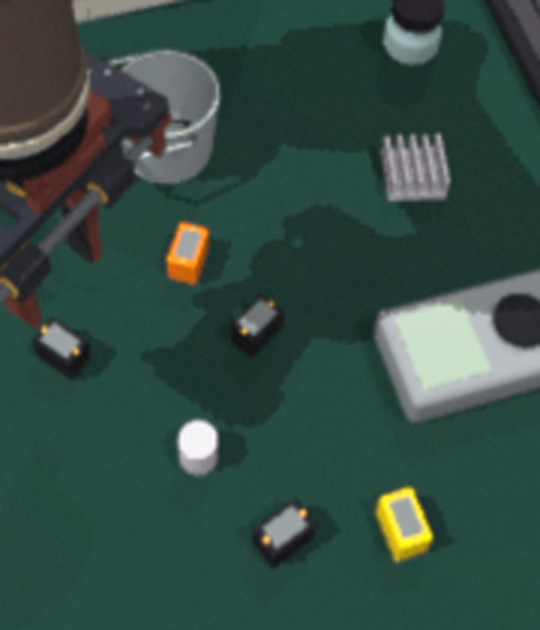

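The first module stands in the pail, a little right of centre. The second is under the gripper, where it was. Descending.

Request:
move_arm:
  deltas:
    - [-0.12, 0.08, 0.4, -0.05, -0.1, 0]
    - [-0.02, 0, 0.6, -0.05, -0.1, 0]

```text
time_s: 6.52
tool_pos: [0.4404, -0.2544, 0.0572]
orientation: [-0.001, 0.919, -0.394, 0.002]
force: [-0.9, -0.2, -0.1]
finger_gap: 0.552
```

Run:
```python
from h import *
plan([.4375,-.2572,.008],-46.4,2)
```

```text
t 6.53 pos [ 0.4404 -0.2544  0.0572] psi -46.4 j7 -1.88 gap 0.552 rows 2
[[-0.0, 0.04, 0.49, -0.02, -0.02, -0.0], [-0.0, 0.04, 0.49, -0.02, -0.02, -0.0]]
```

Request:
move_arm:
  deltas:
    - [0, 0.06, 0.49, -0.02, -0.02, 0]
    - [0, 0.03, 0.49, -0.02, -0.02, 0]
    - [0, 0, 0.02, 0, 0, 0]

```text
time_s: 6.9
tool_pos: [0.4365, -0.2527, 0.0017]
orientation: [-0.001, 0.921, -0.391, -0.003]
force: [-0.1, 0.5, 0.3]
finger_gap: 0.553
```

Request:
move_arm:
  deltas:
    - [0, 0, 0, 0, 0, 0]
    - [0, 0, 0, 0, 0, 0]
    - [0, 0, 0, 0, 0, 0]
    - [0, 0, 0, 0, 0, 0]
  hand: 1

```text
time_s: 7.4
tool_pos: [0.4381, -0.2522, 0.0036]
orientation: [-0.001, 0.921, -0.39, -0.002]
force: [-0.1, -0.5, -0.7]
finger_gap: 0.248
```

Request:
move_arm:
  deltas:
    - [0, 0, -0.9, 0, 0, 0]
    - [0, 0, -0.9, 0, 0, 0]
    - [0, 0, -0.9, 0, 0, 0]

```text
time_s: 7.78
tool_pos: [0.4364, -0.2517, 0.1396]
orientation: [-0.001, 0.921, -0.39, -0.005]
force: [0.7, 0.0, -0.6]
finger_gap: 0.252
```

Run:
```python
from h import *
# place on the +y side; long axis along same direction as first (mod 180 via -19.5)
a=np.radians(-19.5);ty=np.array([np.sin(a),-np.cos(a)])
t=np.array([.538,-.089])-.007*ty;print(t)
plan([*t,.155],-19.5)
```

```text
[ 0.54033665 -0.08240151]
t 7.78 pos [ 0.4364 -0.2517  0.1396] psi -45.9 j7 -1.89 gap 0.252 rows 5
[[-0.2, -0.77, -0.06, 0.0, 0.02, -0.92], [-0.13, -0.78, -0.06, 0.0, 0.02, -0.92], [-0.05, -0.79, -0.06, 0.0, 0.02, -0.92], [0.02, -0.79, -0.06, 0.0, 0.02, -0.92], [0.09, -0.79, -0.06, 0.0, 0.02, -0.92]]
```

Request:
move_arm:
  deltas:
    - [-0.2, -0.77, -0.06, 0, 0.02, -0.92]
    - [-0.13, -0.78, -0.06, 0, 0.02, -0.92]
    - [-0.05, -0.79, -0.06, 0, 0.02, -0.92]
    - [0.02, -0.79, -0.06, 0, 0.02, -0.92]
    - [0.05, -0.75, -0.06, 0, 0.02, -0.92]
    - [0, 0, 0, 0, 0, 0]

```text
time_s: 8.52
tool_pos: [0.5418, -0.0802, 0.1623]
orientation: [0.001, 0.986, -0.164, 0.006]
force: [-0.8, 0.2, -0.8]
finger_gap: 0.254
```

Run:
```python
from h import *
plan([.5405,-.0815,.065],-19.5,3)
```

```text
t 8.53 pos [ 0.5418 -0.0802  0.1623] psi -18.9 j7 -1.86 gap 0.254 rows 3
[[-0.01, 0.01, 0.65, -0.0, -0.04, 0.04], [-0.01, 0.01, 0.65, -0.0, -0.04, 0.04], [-0.01, 0.01, 0.65, -0.0, -0.04, 0.04]]
```

Request:
move_arm:
  deltas:
    - [-0.03, 0, 0.5, 0, -0.04, 0.04]
    - [-0.02, 0, 0.6, 0, -0.04, 0.04]
    - [0, 0, 0.6, 0, -0.04, 0]

```text
time_s: 8.9
tool_pos: [0.5413, -0.0821, 0.0783]
orientation: [0.0, 0.985, -0.17, 0.003]
force: [0.1, -0.5, -0.6]
finger_gap: 0.251
```

Run:
```python
from h import *
plan([.5405,-.0815,.06],-19.5,2);print(get_obs()['force'])
```

```text
t 8.9 pos [ 0.5413 -0.0821  0.0783] psi -19.6 j7 -1.87 gap 0.251 rows 2
[[-0.01, -0.0, 0.18, -0.0, -0.03, -0.01], [-0.01, -0.0, 0.18, -0.0, -0.03, -0.01]]
[ 0.08805459 -0.52636631 -0.59243694]
```

Request:
move_arm:
  deltas:
    - [-0.02, 0, 0.18, 0, -0.03, 0]
    - [0, 0, 0.12, 0, 0, 0]

```text
time_s: 9.15
tool_pos: [0.5389, -0.0834, 0.062]
orientation: [0.0, 0.985, -0.171, 0.001]
force: [0.3, 0.3, -1.1]
finger_gap: 0.251
```

Request:
move_arm:
  deltas:
    - [0, 0, 0, 0, 0, 0]
    - [0, 0, 0, 0, 0, 0]
  hand: 0.67

```text
time_s: 9.4
tool_pos: [0.5396, -0.084, 0.0633]
orientation: [0.0, 0.985, -0.172, 0.001]
force: [-0.9, -0.4, 0.5]
finger_gap: 0.331
```

Request:
move_arm:
  deltas:
    - [0, 0, -0.6, 0, 0, 0]
    - [0, 0, -0.8, 0, 0, 0]
    - [0, 0, -0.6, 0, 0, 0]

```text
time_s: 9.78
tool_pos: [0.5388, -0.0837, 0.1662]
orientation: [0.001, 0.985, -0.172, 0.001]
force: [-0.3, -0.1, -0.9]
finger_gap: 0.33
```

Run:
```python
from h import *
plan([.5762,-.2645,.10],37.1)
```

```text
t 9.78 pos [ 0.5388 -0.0837  0.1662] psi -19.8 j7 -1.87 gap 0.33 rows 10
[[0.19, 0.31, 0.13, 0.0, -0.0, -0.99], [0.16, 0.33, 0.13, 0.0, -0.0, -0.99], [0.13, 0.35, 0.13, 0.0, -0.0, -0.99], [0.09, 0.36, 0.13, 0.0, -0.0, -0.99], [0.06, 0.36, 0.13, 0.0, -0.0, -0.99], [0.02, 0.37, 0.13, 0.0, -0.0, -0.99], [-0.02, 0.37, 0.13, 0.0, -0.0, -0.99], [-0.05, 0.37, 0.13, 0.0, -0.0, -0.99], [-0.09, 0.36, 0.13, 0.0, -0.0, -0.99], [-0.12, 0.35, 0.13, 0.0, -0.0, -0.99]]
```

Request:
move_arm:
  deltas:
    - [0.19, 0.31, 0.13, 0, 0, -0.99]
    - [0.16, 0.33, 0.13, 0, 0, -0.99]
    - [0.13, 0.35, 0.13, 0, 0, -0.99]
    - [0.09, 0.36, 0.13, 0, 0, -0.99]
    - [0.06, 0.36, 0.13, 0, 0, -0.99]
    - [0.02, 0.37, 0.13, 0, 0, -0.99]
    - [-0.02, 0.37, 0.13, 0, 0, -0.99]
    - [-0.05, 0.37, 0.13, 0, 0, -0.99]
    - [-0.09, 0.36, 0.13, 0, 0, -0.99]
    - [-0.12, 0.35, 0.13, 0, 0, -0.99]
  hand: 0.45

```text
time_s: 11.02
tool_pos: [0.5881, -0.269, 0.1151]
orientation: [0.007, 0.943, 0.334, 0.01]
force: [-0.3, -0.3, 0.3]
finger_gap: 0.55
```

Run:
```python
from h import *
p,d=snapshot("top");save("g",p,(215,170,415,300),4)
p,d=snapshot("side");save("g2",p,(200,190,380,400),3)
plan([.5762,-.2645,.055],37.1,2)
```

```text
t 11.12 pos [ 0.5873 -0.2707  0.1143] psi 38.7 j7 -0.64 gap 0.548 rows 2
[[-0.06, -0.13, 0.59, 0.1, -0.07, 0.14], [-0.05, -0.12, 0.59, 0.1, -0.07, 0.14]]
```

View pics/g.png

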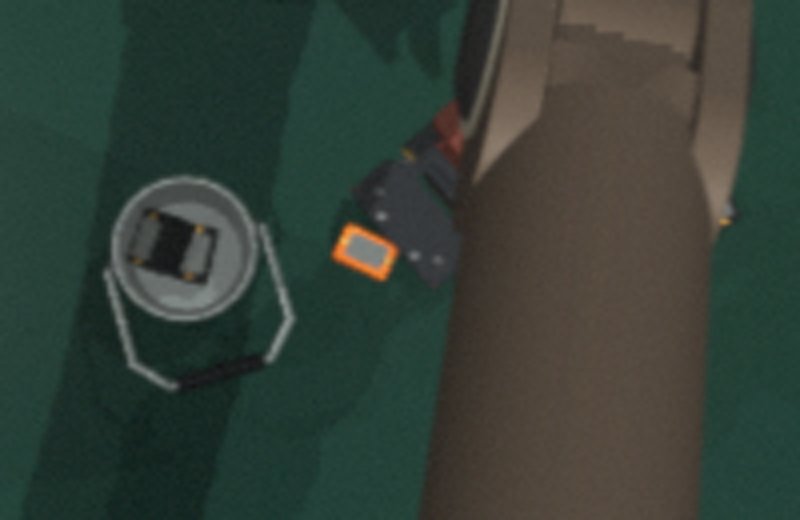

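View pics/g2.png

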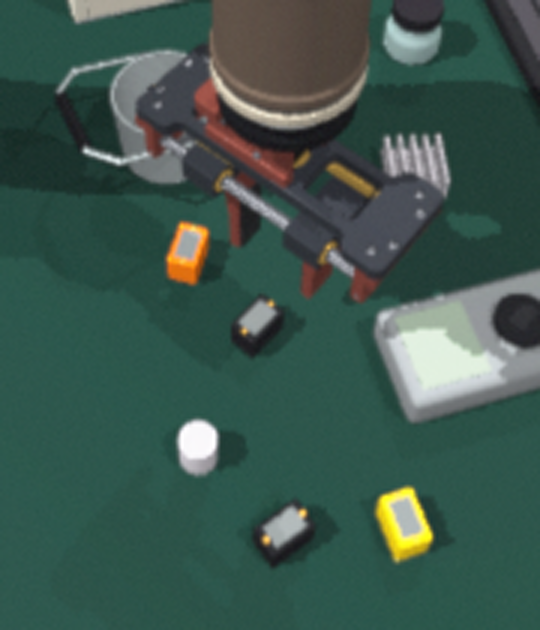

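Two modules lie side by side in the pail. The third is below the gripper, and the third and fourth are unmoved. Correcting and descending.

Request:
move_arm:
  deltas:
    - [-0.12, -0.26, 0.4, 0.1, -0.07, 0.28]
    - [0, 0, 0.6, 0.1, -0.07, 0]

```text
time_s: 11.38
tool_pos: [0.5771, -0.2641, 0.0669]
orientation: [0.001, 0.949, 0.315, 0.002]
force: [-0.0, 0.3, -0.4]
finger_gap: 0.548
```

Run:
```python
from h import *
plan([.5762,-.2645,.006],37.1,3)
```

```text
t 11.38 pos [ 0.5771 -0.2641  0.0669] psi 36.7 j7 -0.69 gap 0.548 rows 3
[[-0.01, -0.0, 0.41, 0.01, -0.01, -0.02], [-0.01, -0.0, 0.41, 0.01, -0.01, -0.02], [-0.01, -0.0, 0.41, 0.01, -0.01, -0.02]]
```

Request:
move_arm:
  deltas:
    - [-0.01, 0, 0.4, 0, 0, 0]
    - [0, 0, 0.4, 0, 0, 0]
    - [0, 0, 0.35, 0, 0, 0]

```text
time_s: 11.75
tool_pos: [0.5777, -0.2628, 0.0079]
orientation: [0.002, 0.949, 0.314, 0.003]
force: [0.9, 0.0, 0.5]
finger_gap: 0.55
```

Request:
move_arm:
  deltas:
    - [0, 0, 0, 0, 0, 0]
    - [0, 0, 0, 0, 0, 0]
    - [0, 0, 0, 0, 0, 0]
    - [0, 0, 0, 0, 0, 0]
  hand: 1

```text
time_s: 12.25
tool_pos: [0.578, -0.2628, 0.008]
orientation: [0.002, 0.95, 0.314, 0.003]
force: [-1.1, -0.1, -2.3]
finger_gap: 0.251
```

Request:
move_arm:
  deltas:
    - [0, 0, -0.9, 0, 0, 0]
    - [0, 0, -0.9, 0, 0, 0]
    - [0, 0, -0.9, 0, 0, 0]

```text
time_s: 12.62
tool_pos: [0.5747, -0.262, 0.1433]
orientation: [-0.001, 0.95, 0.314, 0.001]
force: [1.0, 0.0, -0.6]
finger_gap: 0.248
```

Run:
```python
from h import *
# third across the two: long axis at ~+70 (perp. to -20)
a=np.radians(70);ty=np.array([np.sin(a),-np.cos(a)])
t=np.array([.540,-.087])+0.006*ty;print(t)
plan([*t,.165],70)
```

```text
[ 0.54563816 -0.08905212]
t 12.62 pos [ 0.5747 -0.262   0.1433] psi 36.5 j7 -0.67 gap 0.248 rows 6
[[0.27, -0.52, -0.07, -0.0, -0.0, -0.97], [0.31, -0.49, -0.07, -0.0, -0.0, -0.97], [0.36, -0.46, -0.07, -0.0, -0.0, -0.97], [0.4, -0.42, -0.07, -0.0, -0.0, -0.97], [0.44, -0.38, -0.07, -0.0, -0.0, -0.97], [0.48, -0.34, -0.07, -0.0, -0.0, -0.97]]
```

Request:
move_arm:
  deltas:
    - [0.27, -0.52, -0.1, 0, 0, -0.97]
    - [0.31, -0.49, -0.1, 0, 0, -0.97]
    - [0.36, -0.46, -0.1, 0, 0, -0.97]
    - [0.4, -0.42, -0.1, 0, 0, -0.97]
    - [0.44, -0.38, -0.07, 0, 0, -0.97]
    - [0.45, -0.32, -0.07, 0, 0, -0.97]
    - [0, 0, 0, 0, 0, 0]

```text
time_s: 13.5
tool_pos: [0.5469, -0.0884, 0.1793]
orientation: [0.006, 0.815, 0.579, 0.005]
force: [0.4, 0.1, -0.6]
finger_gap: 0.252
```

Run:
```python
from h import *
plan([.547,-.089,.075],70,3)
```

```text
t 13.5 pos [ 0.5469 -0.0884  0.1793] psi 70.8 j7 -0.41 gap 0.252 rows 3
[[-0.0, -0.01, 0.7, 0.05, -0.0, 0.05], [-0.0, -0.0, 0.7, 0.05, -0.0, 0.05], [-0.0, -0.0, 0.7, 0.05, -0.0, 0.05]]
```

Request:
move_arm:
  deltas:
    - [0, 0, 0.6, 0.05, 0, 0.05]
    - [0, 0, 0.7, 0.05, 0, 0.05]
    - [0, 0, 0.7, 0.05, 0, 0.05]

```text
time_s: 13.88
tool_pos: [0.5513, -0.093, 0.0808]
orientation: [0.004, 0.822, 0.57, 0.003]
force: [0.0, -0.0, -0.3]
finger_gap: 0.248
```

Run:
```python
from h import *
plan([.547,-.089,.07],70,2);print(get_obs()['force'])
```

```text
t 13.88 pos [ 0.5513 -0.093   0.0808] psi 69.5 j7 -0.48 gap 0.248 rows 2
[[0.02, -0.06, 0.11, 0.05, -0.0, -0.05], [0.02, -0.05, 0.11, 0.05, -0.0, -0.05]]
[ 0.04763236 -0.01994555 -0.33768688]
```

Request:
move_arm:
  deltas:
    - [0.04, -0.1, 0.08, 0.03, 0, 0]
    - [0, -0.04, 0.1, 0, 0, 0]

```text
time_s: 14.12
tool_pos: [0.5444, -0.0903, 0.0703]
orientation: [0.002, 0.823, 0.568, 0.0]
force: [0.4, -0.1, -0.3]
finger_gap: 0.251
```

Request:
move_arm:
  deltas:
    - [0, 0, 0, 0, 0, 0]
    - [0, 0, 0, 0, 0, 0]
  hand: 0.67

```text
time_s: 14.38
tool_pos: [0.5454, -0.0909, 0.0722]
orientation: [0.003, 0.823, 0.568, 0.001]
force: [0.7, -0.0, -0.6]
finger_gap: 0.327
```

Request:
move_arm:
  deltas:
    - [0, 0, -0.6, 0, 0, 0]
    - [0, 0, -0.8, 0, 0, 0]
    - [0, 0, -0.6, 0, 0, 0]

```text
time_s: 14.75
tool_pos: [0.5444, -0.0905, 0.1754]
orientation: [0.003, 0.823, 0.568, 0.001]
force: [0.9, -0.2, -0.4]
finger_gap: 0.33
```

Run:
```python
from h import *
plan([.564,-.4106,.11],24.5)
```

```text
t 14.75 pos [ 0.5444 -0.0905  0.1754] psi 69.2 j7 -0.44 gap 0.33 rows 8
[[-0.73, 0.33, 0.17, 0.01, -0.0, 0.98], [-0.69, 0.4, 0.17, 0.01, -0.0, 0.98], [-0.65, 0.46, 0.17, 0.01, -0.0, 0.98], [-0.6, 0.53, 0.17, 0.01, -0.0, 0.98], [-0.55, 0.58, 0.17, 0.01, -0.0, 0.98], [-0.49, 0.63, 0.16, 0.01, -0.0, 0.98], [-0.43, 0.68, 0.16, 0.01, -0.0, 0.98], [-0.36, 0.72, 0.16, 0.01, -0.0, 0.98]]
```

Request:
move_arm:
  deltas:
    - [-0.73, 0.33, 0.17, 0, 0, 0.98]
    - [-0.69, 0.4, 0.17, 0, 0, 0.98]
    - [-0.65, 0.46, 0.17, 0, 0, 0.98]
    - [-0.6, 0.53, 0.17, 0, 0, 0.98]
    - [-0.55, 0.58, 0.17, 0, 0, 0.98]
    - [-0.49, 0.63, 0.16, 0, 0, 0.98]
    - [-0.43, 0.66, 0.16, 0, 0, 0.98]
    - [-0.3, 0.6, 0.16, 0, 0, 0.98]
    - [0, 0, 0, 0, 0, 0]
  hand: 0.45

```text
time_s: 15.88
tool_pos: [0.5573, -0.4259, 0.1066]
orientation: [0.003, 0.983, 0.185, 0.003]
force: [-0.1, 0.2, 1.8]
finger_gap: 0.553
```

Run:
```python
from h import *
p,d=snapshot("top");save("i",p,(215,170,415,300),4)
p,d=snapshot("side");save("i2",p,(200,190,380,400),3)
plan([.564,-.4106,.055],24.5,2)
```

```text
t 15.97 pos [ 0.559  -0.4219  0.1076] psi 21.7 j7 -0.67 gap 0.546 rows 2
[[0.08, -0.09, 0.53, 0.03, -0.03, -0.25], [0.09, -0.09, 0.53, 0.03, -0.03, -0.25]]
```

View pics/i.png

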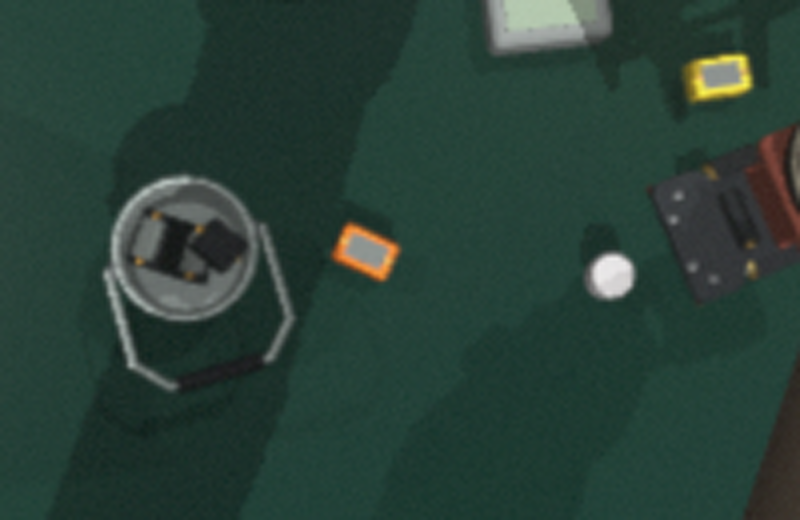

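View pics/i2.png

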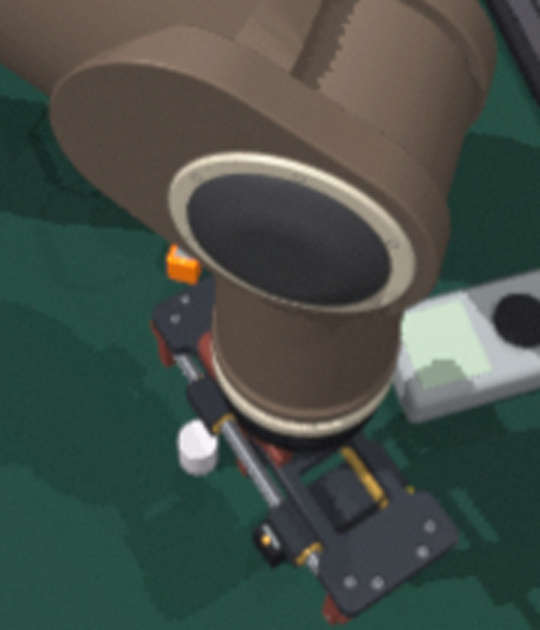

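Three modules are in the pail, the third lying tilted at the right. The fourth seems unmoved; going down for it.

Request:
move_arm:
  deltas:
    - [0.17, -0.18, 0.4, 0.03, -0.03, -0.5]
    - [0, 0, 0.5, 0.03, -0.03, 0]

```text
time_s: 16.23
tool_pos: [0.5666, -0.4073, 0.0625]
orientation: [0.0, 0.976, 0.217, 0.002]
force: [0.3, 0.2, -0.0]
finger_gap: 0.551
```

Run:
```python
from h import *
plan([.564,-.4106,.007],24.5,3)
```

```text
t 16.23 pos [ 0.5666 -0.4073  0.0625] psi 25.0 j7 -0.64 gap 0.551 rows 3
[[-0.03, 0.01, 0.37, 0.01, -0.01, 0.03], [-0.03, 0.01, 0.37, 0.01, -0.01, 0.03], [-0.03, 0.01, 0.37, 0.01, -0.01, 0.03]]
```

Request:
move_arm:
  deltas:
    - [-0.05, 0.02, 0.37, 0, 0, 0]
    - [-0.02, 0.01, 0.37, 0, 0, 0]
    - [0, 0, 0.35, 0, 0, 0]

```text
time_s: 16.6
tool_pos: [0.5651, -0.4057, 0.0033]
orientation: [-0.001, 0.975, 0.22, 0.002]
force: [0.3, 0.3, 0.6]
finger_gap: 0.548
```

Request:
move_arm:
  deltas:
    - [0, 0, 0, 0, 0, 0]
    - [0, 0, 0, 0, 0, 0]
    - [0, 0, 0, 0, 0, 0]
    - [0, 0, 0, 0, 0, 0]
  hand: 1

```text
time_s: 17.1
tool_pos: [0.5652, -0.4058, 0.0032]
orientation: [-0.001, 0.975, 0.22, 0.002]
force: [0.3, -0.5, -0.3]
finger_gap: 0.248
```

Request:
move_arm:
  deltas:
    - [0, 0, -0.9, 0, 0, 0]
    - [0, 0, -0.9, 0, 0, 0]
    - [0, 0, -0.9, 0, 0, 0]

```text
time_s: 17.48
tool_pos: [0.5624, -0.4048, 0.1379]
orientation: [-0.004, 0.975, 0.22, -0.001]
force: [-0.2, -0.1, -1.1]
finger_gap: 0.246
```

Run:
```python
from h import *
plan([.537,-.082,.17],-20)
```

```text
t 17.48 pos [ 0.5624 -0.4048  0.1379] psi 25.5 j7 -0.63 gap 0.246 rows 8
[[0.29, -0.76, -0.07, -0.01, 0.0, 0.99], [0.21, -0.78, -0.07, -0.01, 0.0, 0.99], [0.13, -0.8, -0.08, -0.01, 0.0, 0.99], [0.06, -0.81, -0.08, -0.01, 0.0, 0.99], [-0.02, -0.81, -0.08, -0.01, 0.0, 0.99], [-0.1, -0.8, -0.08, -0.01, 0.0, 0.99], [-0.18, -0.79, -0.08, -0.01, 0.0, 0.99], [-0.26, -0.77, -0.08, -0.01, 0.0, 0.99]]
```

Run:
```python
from h import *
p,d=snapshot("top");C=cloud("top",d);save("j",p,(235,205,300,275),8)
r=np.hypot(C[...,0]-.538,C[...,1]+.089)
Q=C[(r<.034)]
for a in np.arange(-.03,.031,.01):
    print(round(a,2),[ (lambda s: round(float(np.median(s)),3) if len(s) else None)(Q[(abs(Q[:,0]-.538-b)<.005)&(abs(Q[:,1]+.089-a)<.005)][:,2]) for b in np.arange(.03,-.031,-.01)])
```

```text
-0.03 [None, 0.007, 0.065, 0.063, 0.004, 0.005, None]
-0.02 [0.005, 0.006, 0.065, 0.064, 0.057, 0.005, 0.009]
-0.01 [0.007, 0.006, 0.062, 0.063, 0.031, 0.006, 0.006]
0.0 [0.006, 0.022, 0.044, 0.037, 0.032, 0.006, 0.007]
0.01 [0.006, 0.055, 0.054, 0.051, 0.041, 0.006, 0.007]
0.02 [0.017, 0.05, 0.051, 0.052, 0.029, 0.005, 0.008]
0.03 [None, 0.044, 0.048, 0.048, 0.007, 0.019, None]
```

View pics/j.png

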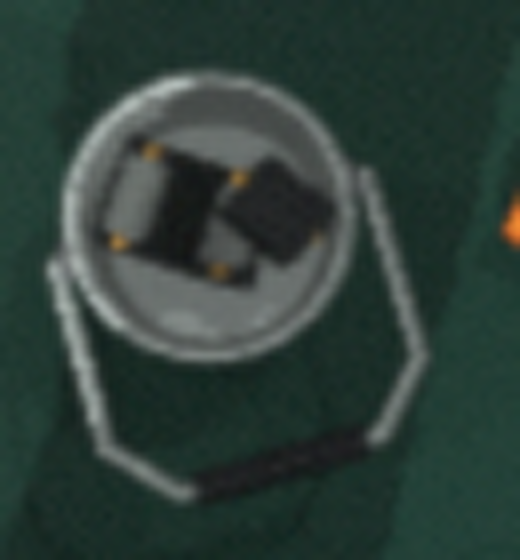

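Second and third modules sit tilted with tops at about 55 and 65 mm, and the pail floor is free on its -x side. I'll drop the fourth there from just above the rim, long axis along the pail's y.

Run:
```python
from h import *
plan([.5255,-.0894,.17],75)
```

```text
t 17.52 pos [ 0.5653 -0.4067  0.1454] psi 25.4 j7 -0.63 gap 0.247 rows 9
[[0.22, -0.67, -0.05, 0.0, -0.01, -0.96], [0.29, -0.65, -0.05, 0.0, -0.01, -0.96], [0.35, -0.62, -0.05, 0.0, -0.01, -0.96], [0.41, -0.58, -0.05, 0.0, -0.01, -0.96], [0.46, -0.54, -0.05, 0.0, -0.01, -0.96], [0.51, -0.5, -0.05, 0.0, -0.01, -0.96], [0.55, -0.44, -0.05, 0.0, -0.01, -0.96], [0.59, -0.39, -0.05, 0.0, -0.01, -0.96], [0.63, -0.33, -0.05, 0.0, -0.01, -0.96]]
```

Request:
move_arm:
  deltas:
    - [0.22, -0.67, -0.08, 0, -0.01, -0.96]
    - [0.29, -0.65, -0.08, 0, -0.01, -0.96]
    - [0.35, -0.62, -0.08, 0, -0.01, -0.96]
    - [0.41, -0.58, -0.05, 0, -0.01, -0.96]
    - [0.46, -0.54, -0.05, 0, -0.01, -0.96]
    - [0.51, -0.5, -0.05, 0, -0.01, -0.96]
    - [0.55, -0.44, -0.05, 0, -0.01, -0.96]
    - [0.57, -0.37, -0.05, 0, -0.01, -0.96]
    - [0.5, -0.28, -0.05, 0, -0.01, -0.96]
    - [0, 0, 0, 0, 0, 0]

```text
time_s: 18.77
tool_pos: [0.5226, -0.0882, 0.1774]
orientation: [0.007, 0.783, 0.622, 0.0]
force: [0.9, 0.1, -0.7]
finger_gap: 0.251
```

Run:
```python
from h import *
plan([.5255,-.0894,.09],75,3)
```

```text
t 18.77 pos [ 0.5226 -0.0882  0.1774] psi 76.9 j7 -0.31 gap 0.251 rows 3
[[0.0, 0.01, 0.58, 0.04, 0.03, 0.11], [0.0, 0.02, 0.58, 0.04, 0.03, 0.11], [-0.0, 0.02, 0.58, 0.04, 0.03, 0.11]]
```

Request:
move_arm:
  deltas:
    - [0, 0.02, 0.5, 0.04, 0.03, 0.11]
    - [0, 0.02, 0.55, 0.04, 0.03, 0.11]
    - [0, 0, 0.5, 0.04, 0.03, 0.11]
    - [0, 0, 0.1, 0, 0, 0]

```text
time_s: 19.27
tool_pos: [0.5265, -0.0914, 0.0939]
orientation: [0.002, 0.794, 0.608, 0.001]
force: [-0.0, -0.5, -0.2]
finger_gap: 0.253
```

Run:
```python
from h import *
plan([.5255,-.0894,.081],75,2);print(get_obs()['force'])
```

```text
t 19.27 pos [ 0.5265 -0.0914  0.0939] psi 74.8 j7 -0.39 gap 0.253 rows 2
[[0.02, -0.02, 0.13, 0.02, 0.01, -0.01], [0.02, -0.02, 0.13, 0.02, 0.01, -0.01]]
[-0.02775345 -0.46322389 -0.17599686]
```

Request:
move_arm:
  deltas:
    - [0.03, -0.02, 0.15, 0, 0, 0]
    - [0, 0, 0.1, 0, 0, 0]

```text
time_s: 19.52
tool_pos: [0.5268, -0.0902, 0.0818]
orientation: [0.002, 0.794, 0.607, 0.001]
force: [1.4, -0.3, -0.7]
finger_gap: 0.247
```

Request:
move_arm:
  deltas:
    - [0, 0, 0, 0, 0, 0]
    - [0, 0, 0, 0, 0, 0]
  hand: 0.66

```text
time_s: 19.77
tool_pos: [0.5273, -0.0903, 0.0825]
orientation: [0.003, 0.794, 0.608, 0.001]
force: [0.1, 0.1, -0.0]
finger_gap: 0.338
```

Request:
move_arm:
  deltas:
    - [0, 0, -0.8, 0, 0, 0]
    - [0, 0, -0.9, 0, 0, 0]
    - [0, 0, -0.9, 0, 0, 0]

```text
time_s: 20.15
tool_pos: [0.525, -0.0897, 0.214]
orientation: [0.001, 0.794, 0.608, -0.0]
force: [0.9, -0.0, 0.1]
finger_gap: 0.336
```

Run:
```python
from h import *
# to above the window handle
plan([.5545,.1895,.27],7)
```

```text
t 20.15 pos [ 0.525  -0.0897  0.214 ] psi 74.9 j7 -0.32 gap 0.336 rows 12
[[0.46, -0.07, -0.09, 0.0, 0.0, 0.99], [0.45, -0.12, -0.09, 0.0, 0.0, 0.99], [0.44, -0.16, -0.09, 0.0, 0.0, 0.99], [0.42, -0.21, -0.09, 0.0, 0.0, 0.99], [0.4, -0.25, -0.09, 0.0, 0.0, 0.99], [0.37, -0.28, -0.09, 0.0, 0.0, 0.99], [0.34, -0.32, -0.09, 0.0, 0.0, 0.99], [0.31, -0.35, -0.09, 0.0, 0.0, 0.99], [0.27, -0.38, -0.09, 0.0, 0.0, 0.99], [0.23, -0.41, -0.09, 0.0, 0.0, 0.99]]
[[0.19, -0.43, -0.09, 0.0, 0.0, 0.99], [0.15, -0.44, -0.09, 0.0, 0.0, 0.99]]
```

Request:
move_arm:
  deltas:
    - [0.46, -0.07, -0.15, 0, 0, 0.99]
    - [0.45, -0.12, -0.15, 0, 0, 0.99]
    - [0.44, -0.16, -0.15, 0, 0, 0.99]
    - [0.42, -0.21, -0.15, 0, 0, 0.99]
    - [0.4, -0.25, -0.15, 0, 0, 0.99]
    - [0.37, -0.28, -0.1, 0, 0, 0.99]
    - [0.34, -0.32, -0.09, 0, 0, 0.99]
    - [0.31, -0.35, -0.09, 0, 0, 0.99]
    - [0.27, -0.38, -0.05, 0, 0, 0.99]
    - [0.23, -0.41, -0.05, 0, 0, 0.99]
  hand: 0.3

```text
time_s: 21.4
tool_pos: [0.5565, 0.1475, 0.2826]
orientation: [0.003, 0.99, 0.139, 0.009]
force: [0.4, -0.3, 0.6]
finger_gap: 0.701
```

Run:
```python
from h import *
p,d=snapshot("top");C=cloud("top",d);save("k",p,(215,170,415,300),4)
r=np.hypot(C[...,0]-.538,C[...,1]+.089)
Q=C[(r<.034)]
for a in np.arange(-.03,.031,.01):
    print(round(a,2),[ (lambda s: round(float(np.median(s)),3) if len(s) else None)(Q[(abs(Q[:,0]-.538-b)<.005)&(abs(Q[:,1]+.089-a)<.005)][:,2]) for b in np.arange(.03,-.031,-.01)])
p,d=snapshot("side");save("k2",p,(150,40,450,300),2.6)
plan([.5545,.1895,.25],7)
```

```text
-0.03 [None, 0.006, 0.066, 0.064, 0.006, 0.008, None]
-0.02 [0.006, 0.006, 0.064, 0.067, 0.061, 0.056, 0.053]
-0.01 [0.005, 0.007, 0.061, 0.064, 0.063, 0.071, 0.064]
0.0 [0.006, 0.041, 0.042, 0.039, 0.068, 0.073, 0.069]
0.01 [0.004, 0.055, 0.054, 0.051, 0.065, 0.064, 0.009]
0.02 [0.048, 0.05, 0.051, 0.054, 0.056, 0.055, 0.005]
0.03 [None, 0.049, 0.047, 0.047, 0.006, 0.01, None]
t 21.5 pos [0.5563 0.1499 0.2828] psi 16.4 j7 -1.74 gap 0.699 rows 2
[[0.09, -0.39, 0.33, 0.03, -0.09, 0.82], [0.06, -0.39, 0.33, 0.03, -0.09, 0.82]]
```

View pics/k.png

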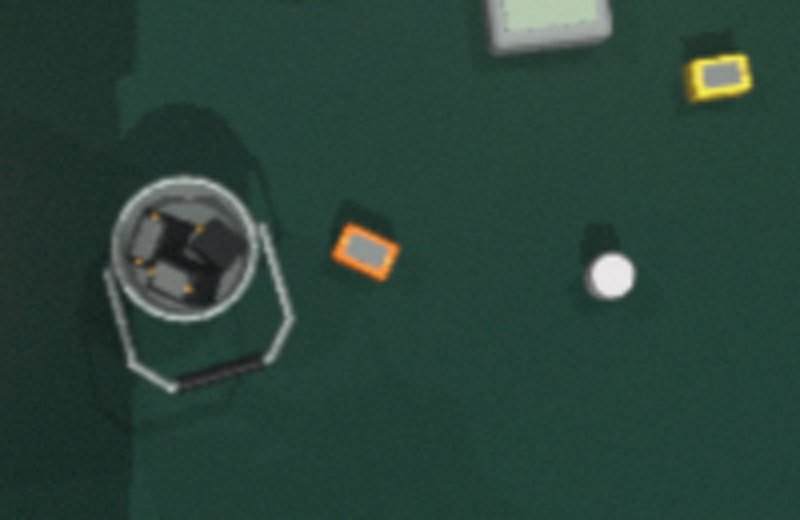

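View pics/k2.png

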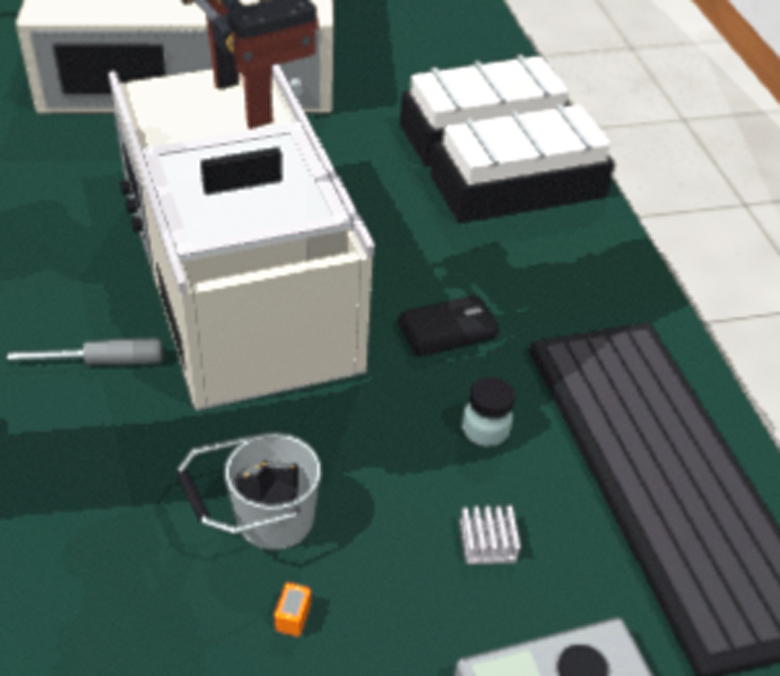

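All four modules are in the pail with tops at about the rim or below. The benched capacitor, heatsink and look-alikes are unmoved. Now the window.

Request:
move_arm:
  deltas:
    - [0.09, -0.4, 0.3, 0.03, -0.09, 0.82]
    - [0.06, -0.35, 0.3, 0.03, -0.09, 0.82]
    - [0, 0, 0.1, 0, 0, 0]

```text
time_s: 21.88
tool_pos: [0.5554, 0.1859, 0.2481]
orientation: [0.001, 0.998, 0.061, 0.001]
force: [0.3, -0.1, -0.3]
finger_gap: 0.701
```

Run:
```python
from h import *
plan([.5545,.1895,.178],7,3)
p,d=snapshot("side");save("l",p,(150,30,350,180),4)
```

```text
t 21.88 pos [0.5554 0.1859 0.2481] psi 7.0 j7 -1.97 gap 0.701 rows 3
[[-0.0, -0.02, 0.47, 0.0, -0.01, 0.0], [-0.0, -0.02, 0.47, 0.0, -0.01, 0.0], [-0.0, -0.02, 0.47, 0.0, -0.01, 0.0]]
```

View pics/l.png

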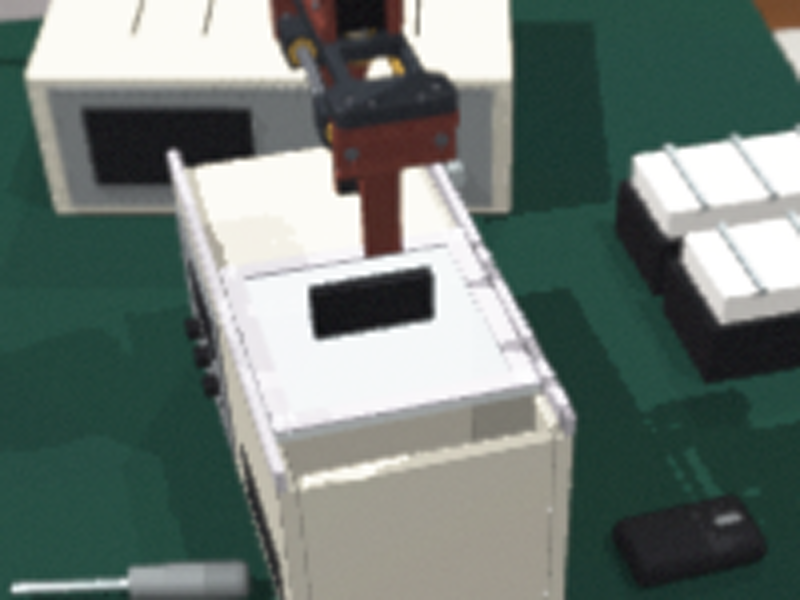

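Request:
move_arm:
  deltas:
    - [0, -0.05, 0.4, 0, 0, 0]
    - [0, -0.02, 0.45, 0, 0, 0]
    - [0, 0, 0.4, 0, 0, 0]
    - [0, 0, 0.05, 0, 0, 0]

```text
time_s: 22.42
tool_pos: [0.5576, 0.1817, 0.1841]
orientation: [0.002, 0.998, 0.064, 0.003]
force: [-0.5, -1.4, 0.7]
finger_gap: 0.7
```

Run:
```python
from h import *
plan([.5545,.1895,.178],7,3);print(get_obs()['force'])
p,d=snapshot("side");save("m",p,(150,30,350,180),4)
```

```text
t 22.43 pos [0.5576 0.1817 0.1841] psi 7.3 j7 -1.99 gap 0.7 rows 3
[[-0.01, -0.05, 0.04, 0.02, -0.02, 0.02], [-0.01, -0.05, 0.04, 0.02, -0.02, 0.02], [-0.01, -0.05, 0.04, 0.02, -0.02, 0.02]]
[-0.46745127 -1.39221326  0.6517353 ]
```

View pics/m.png

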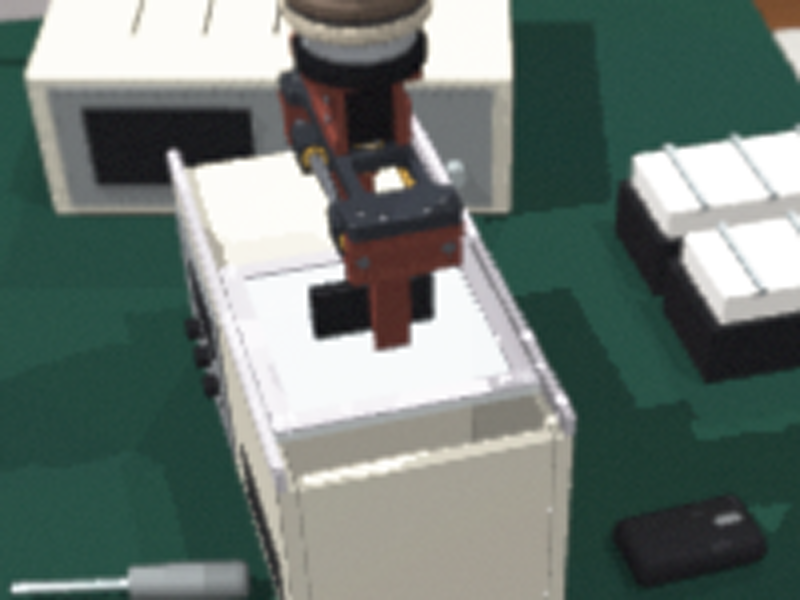

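The front finger stands in front of the handle. Closing and sliding open.

Request:
move_arm:
  deltas:
    - [0, 0, 0, 0, 0, 0]
    - [0, 0, 0, 0, 0, 0]
    - [0, 0, 0, 0, 0, 0]
    - [0, 0, 0, 0, 0, 0]
    - [0, 0, 0, 0, 0, 0]
  hand: 1

```text
time_s: 23.1
tool_pos: [0.5592, 0.1826, 0.1878]
orientation: [0.001, 0.998, 0.065, 0.006]
force: [-0.1, 1.7, -1.9]
finger_gap: 0.17
```

Run:
```python
from h import *
o=get_obs();print(o['tool_pos'],o['force'],o['finger_gap'])
plan([.5364,.338,.184],6.8,6)
```

```text
[0.55921953 0.18263346 0.18783207] [-0.12513875  1.69010295 -1.89996263] 0.17012241299391717
t 23.1 pos [0.5592 0.1826 0.1878] psi 7.4 j7 -1.98 gap 0.17 rows 6
[[-0.01, -0.52, 0.01, 0.0, -0.02, 0.02], [-0.01, -0.52, 0.01, 0.0, -0.02, 0.02], [-0.01, -0.52, 0.01, 0.0, -0.02, 0.02], [-0.01, -0.52, 0.01, 0.0, -0.02, 0.02], [-0.01, -0.52, 0.01, 0.0, -0.02, 0.02], [-0.01, -0.52, 0.01, 0.0, -0.02, 0.02]]
```

Request:
move_arm:
  deltas:
    - [0, -0.4, 0, 0, -0.02, 0.02]
    - [0, -0.5, 0, 0, -0.02, 0.02]
    - [0, -0.5, 0, 0, 0, 0.02]
    - [0, -0.5, 0, 0, 0, 0]
    - [0, -0.5, 0, 0, 0, 0]

```text
time_s: 23.72
tool_pos: [0.5451, 0.3017, 0.1878]
orientation: [0.005, 0.998, 0.058, 0.004]
force: [0.2, -2.3, 2.7]
finger_gap: 0.134
```

Run:
```python
from h import *
o=get_obs();print(o['tool_pos'],o['force'],o['finger_gap'])
plan([.536,.338,.184],6.8,2)
```

```text
[0.54513952 0.3017221  0.1877517 ] [ 0.21242396 -2.28591578  2.70647105] 0.13438724548801567
t 23.73 pos [0.5451 0.3017 0.1878] psi 6.7 j7 -2.2 gap 0.134 rows 2
[[-0.05, -0.37, 0.03, 0.05, -0.04, -0.01], [-0.05, -0.37, 0.04, 0.05, -0.04, -0.01]]
```

Request:
move_arm:
  deltas:
    - [-0.03, -0.35, 0, 0.03, -0.03, 0]
    - [-0.02, -0.3, 0, 0, 0, 0]
    - [0, -0.12, 0, 0, 0, 0]
    - [0, -0.12, 0, 0, 0, 0]

```text
time_s: 24.22
tool_pos: [0.5411, 0.3361, 0.1875]
orientation: [0.014, 0.998, 0.055, 0.003]
force: [-1.5, -17.8, 10.5]
finger_gap: 0.136
```

Run:
```python
from h import *
o=get_obs();print(o['tool_pos'],o['force'],o['finger_gap'])
```

```text
[0.54106964 0.33605678 0.18752907] [ -1.50795502 -17.75412543  10.48189532] 0.135606533946774
```

The window hit its stop (18 N back-force) at y = 0.336, where I predicted full travel. Release and back off upward.

Request:
move_arm:
  deltas:
    - [0, 0, 0, 0, 0, 0]
    - [0, 0, 0, 0, 0, 0]
    - [0, 0, 0, 0, 0, 0]
  hand: 0.5

```text
time_s: 24.6
tool_pos: [0.5397, 0.3374, 0.1874]
orientation: [0.013, 0.998, 0.055, 0.002]
force: [0.4, 0.1, -0.1]
finger_gap: 0.436
```

Request:
move_arm:
  deltas:
    - [0, 0, -0.7, 0, 0, 0]
    - [0, 0, -0.9, 0, 0, 0]
    - [0, 0, -0.8, 0, 0, 0]

```text
time_s: 24.98
tool_pos: [0.5365, 0.3415, 0.3063]
orientation: [0.014, 0.998, 0.057, -0.001]
force: [0.6, 0.6, 0.0]
finger_gap: 0.496
```

Run:
```python
from h import *
plan([.45,-.105,.27],105,step=.048)
```

```text
t 24.98 pos [0.5365 0.3415 0.3063] psi 6.5 j7 -2.24 gap 0.496 rows 15
[[-0.18, 0.58, 0.07, 0.02, -0.01, 0.95], [-0.13, 0.59, 0.06, 0.02, -0.01, 0.95], [-0.07, 0.6, 0.06, 0.02, -0.01, 0.95], [-0.01, 0.6, 0.06, 0.02, -0.01, 0.95], [0.05, 0.6, 0.06, 0.02, -0.01, 0.95], [0.1, 0.6, 0.06, 0.02, -0.01, 0.95], [0.16, 0.58, 0.06, 0.02, -0.01, 0.95], [0.21, 0.57, 0.06, 0.02, -0.01, 0.95], [0.27, 0.54, 0.06, 0.02, -0.01, 0.95], [0.32, 0.52, 0.06, 0.02, -0.01, 0.95]]
[[0.36, 0.48, 0.05, 0.02, -0.01, 0.95], [0.41, 0.45, 0.05, 0.02, -0.01, 0.95], [0.45, 0.41, 0.05, 0.02, -0.01, 0.95], [0.49, 0.36, 0.05, 0.02, -0.01, 0.95], [0.52, 0.32, 0.05, 0.02, -0.01, 0.95]]
```

Run:
```python
from h import *
plan.exact=1
p,d=snapshot("top");C=cloud("top",d);save("n",p,(10,165,310,290),2.6)
plan([.45,-.105,.27],105,step=.048)
```

```text
t 25.02 pos [0.5377 0.3431 0.3123] psi 6.5 j7 -2.24 gap 0.496 rows 18
[[-0.15, 0.48, 0.06, 0.01, 0.01, -0.95], [-0.2, 0.47, 0.06, 0.01, 0.01, -0.95], [-0.24, 0.44, 0.06, 0.01, 0.01, -0.95], [-0.28, 0.42, 0.06, 0.01, 0.01, -0.95], [-0.32, 0.39, 0.06, 0.01, 0.01, -0.95], [-0.36, 0.36, 0.05, 0.01, 0.01, -0.95], [-0.39, 0.32, 0.05, 0.01, 0.01, -0.95], [-0.42, 0.28, 0.05, 0.01, 0.01, -0.95], [-0.45, 0.24, 0.05, 0.01, 0.01, -0.95], [-0.47, 0.2, 0.05, 0.01, 0.01, -0.95]]
[[-0.48, 0.15, 0.05, 0.01, 0.01, -0.95], [-0.5, 0.11, 0.05, 0.01, 0.01, -0.95], [-0.5, 0.06, 0.05, 0.01, 0.01, -0.95], [-0.51, 0.01, 0.05, 0.01, 0.01, -0.95], [-0.51, -0.04, 0.05, 0.01, 0.01, -0.95], [-0.5, -0.09, 0.05, 0.01, 0.01, -0.95], [-0.49, -0.13, 0.05, 0.01, 0.01, -0.95], [-0.47, -0.18, 0.05, 0.01, 0.01, -0.95]]
```

View pics/n.png

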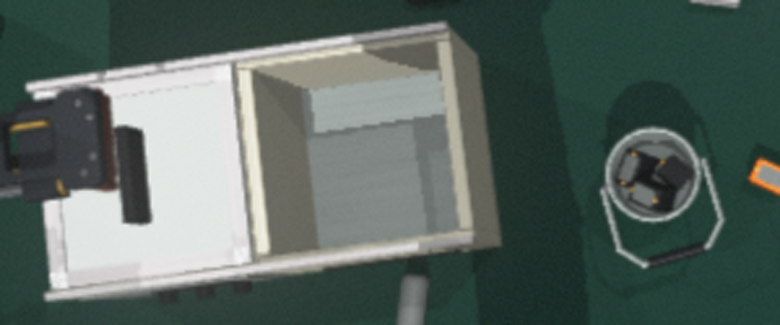

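The well is now fully uncovered, and the modules are still in the pail. Moving over to the bail.

Request:
move_arm:
  deltas:
    - [-0.15, 0.48, 0.06, 0, 0, -0.95]
    - [-0.2, 0.47, 0.06, 0, 0, -0.95]
    - [-0.24, 0.44, 0.06, 0, 0, -0.95]
    - [-0.28, 0.42, 0.06, 0, 0, -0.95]
    - [-0.32, 0.39, 0.06, 0, 0, -0.95]
    - [-0.36, 0.36, 0.05, 0, 0, -0.95]
    - [-0.39, 0.32, 0.05, 0, 0, -0.95]
    - [-0.42, 0.28, 0.05, 0, 0, -0.95]
    - [-0.45, 0.24, 0.05, 0, 0, -0.95]
    - [-0.47, 0.2, 0.05, 0, 0, -0.95]

```text
time_s: 26.28
tool_pos: [0.4894, 0.0956, 0.2891]
orientation: [0.009, 0.851, 0.525, -0.001]
force: [-0.5, 0.4, -1.2]
finger_gap: 0.502
```

Run:
```python
from h import *
plan.exact=1
plan([.45,-.105,.2],105,step=.048)
p,d=snapshot("top");C=cloud("top",d);np.savez("t1.npz",p=p,d=d,C=C)
```

```text
t 26.27 pos [0.4894 0.0956 0.2891] psi 63.4 j7 -0.85 gap 0.502 rows 8
[[-0.49, 0.13, 0.23, 0.01, 0.02, -0.91], [-0.5, 0.09, 0.23, 0.01, 0.02, -0.91], [-0.51, 0.04, 0.23, 0.01, 0.02, -0.91], [-0.51, -0.0, 0.23, 0.01, 0.02, -0.91], [-0.51, -0.05, 0.23, 0.01, 0.02, -0.91], [-0.5, -0.09, 0.22, 0.01, 0.02, -0.91], [-0.49, -0.14, 0.22, 0.01, 0.02, -0.91], [-0.48, -0.18, 0.22, 0.01, 0.02, -0.91]]
```

Request:
move_arm:
  deltas:
    - [-0.49, 0.13, 0.1, 0, 0.02, -0.91]
    - [-0.5, 0.09, 0.1, 0, 0.02, -0.91]
    - [-0.51, 0.04, 0.2, 0, 0.02, -0.91]
    - [-0.51, 0, 0.23, 0, 0.02, -0.91]
    - [-0.51, -0.05, 0.23, 0, 0.02, -0.91]
    - [-0.5, -0.09, 0.22, 0, 0.02, -0.91]
    - [-0.47, -0.14, 0.22, 0, 0.02, -0.91]
    - [-0.42, -0.16, 0.2, 0, 0.02, -0.91]
    - [0, 0, 0, 0, 0, 0]
  hand: 0.7

```text
time_s: 27.45
tool_pos: [0.4535, -0.1039, 0.213]
orientation: [0.005, 0.599, 0.801, 0.005]
force: [0.1, 0.6, 0.6]
finger_gap: 0.3
```

Run:
```python
from h import *
plan.exact=1
p,d=snapshot("top");save("o",p,(215,170,415,300),4)
p2,d2=snapshot("side");save("o2",p2,(190,150,310,270),5);C2=cloud("side",d2)
# bail grip from the side camera
m=np.zeros((420,560),bool)
for r in regions_of("side","bail")[:1]:
    m=r["mask"]&(d2>0);print(r["p"],r["xy"])
    k=m&(p2.max(2)<75);Q=C2[k];print(len(Q),np.median(Q,0).round(4),rect(Q[:,:2]),np.percentile(Q[:,2],[5,50,95]).round(4))
z=np.load("t1.npz");C=z['C'];H=C[...,2];m=(H>.145)&(H<.19);m[:,215:]=0;m[:165]=0;m[290:]=0
print("chamber",rect(C[m][:,:2]))
# well walls along chamber axes
a=np.radians(96.8);ey=np.array([np.cos(a),np.sin(a)]);ex=np.array([ey[1],-ey[0]])
Q=C[m&(H<.168)];L=(Q[:,:2]-[.5574,.1576]);lx=L@ex;ly=L@ey
for lo in np.arange(-.1,.11,.01):
    s=lx[(ly>lo)&(ly<lo+.01)];print(round(lo,2),len(s),len(s) and np.round(np.percentile(s,[2,50,98]),3))
plan([.4655,-.108,.12],105)
```

```text
0.68 [225.4, 232.2]
85 [ 0.4657 -0.1146  0.0805] (array([ 0.4624, -0.0805,  0.1159,  0.0161]), -84.2) [0.0767 0.0805 0.0826]
chamber (array([0.5491, 0.2465, 0.3654, 0.186 ]), -83.2)
-0.1 182 [-0.084 -0.002  0.089]
-0.09 304 [-0.081  0.007  0.087]
-0.08 35 [-0.09   0.082  0.089]
-0.07 36 [-0.09   0.083  0.089]
-0.06 36 [-0.083  0.083  0.089]
-0.05 35 [-0.091  0.082  0.089]
-0.04 31 [-0.091  0.082  0.089]
-0.03 25 [-0.083  0.084  0.089]
-0.02 24 [0.082 0.085 0.089]
-0.01 22 [0.082 0.085 0.089]
-0.0 20 [0.082 0.085 0.088]
0.01 23 [0.082 0.085 0.089]
0.02 22 [0.082 0.085 0.089]
0.03 23 [0.082 0.086 0.089]
0.04 20 [0.082 0.085 0.089]
0.05 20 [0.082 0.085 0.089]
0.06 22 [0.082 0.084 0.089]
0.07 28 [0.072 0.083 0.089]
0.08 47 [0.068 0.079 0.088]
0.09 31 [0.066 0.078 0.089]
0.1 10 [0.062 0.082 0.089]
t 27.6 pos [ 0.4546 -0.1019  0.2141] psi 106.5 j7 0.34 gap 0.297 rows 2
[[-0.09, 0.07, 0.94, 0.08, 0.01, 0.13], [-0.09, 0.08, 0.94, 0.08, 0.01, 0.13]]
```

View pics/o.png

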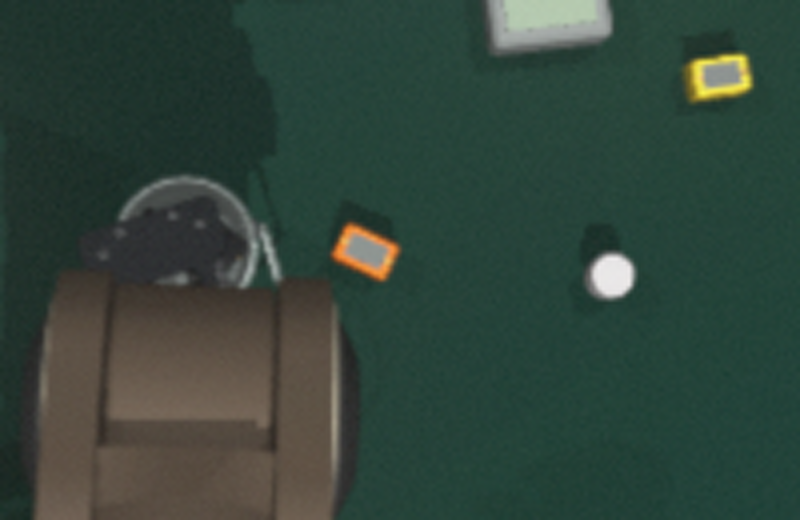

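View pics/o2.png

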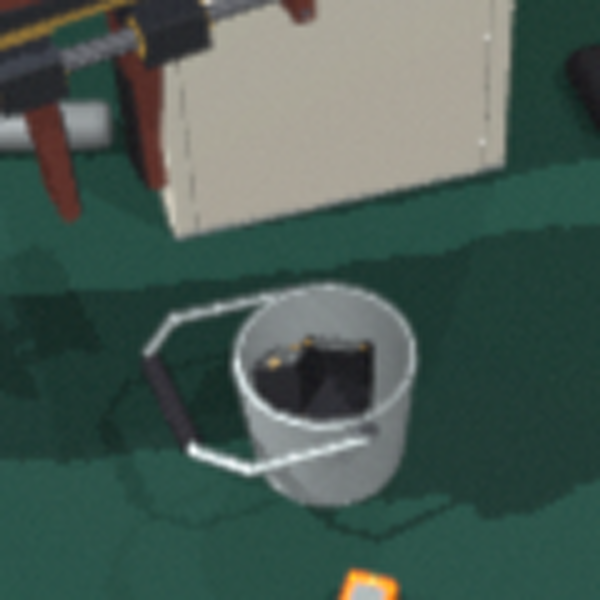

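Request:
move_arm:
  deltas:
    - [-0.19, 0.15, 0.7, 0.08, 0, 0.26]
    - [-0.03, 0.02, 0.8, 0.08, 0, 0]
    - [0, 0, 0.3, 0, 0, 0]

```text
time_s: 27.98
tool_pos: [0.471, -0.1066, 0.1256]
orientation: [0.004, 0.609, 0.793, 0.002]
force: [0.1, 0.3, -0.5]
finger_gap: 0.302
```

Run:
```python
from h import *
plan.exact=1
plan([.4650,-.1085,.057],105,3)
```

```text
t 27.98 pos [ 0.471  -0.1066  0.1256] psi 105.0 j7 0.24 gap 0.302 rows 3
[[-0.0, -0.05, 0.46, 0.02, 0.01, -0.0], [-0.0, -0.04, 0.46, 0.02, 0.01, -0.0], [-0.0, -0.04, 0.46, 0.02, 0.01, -0.0]]
```

Request:
move_arm:
  deltas:
    - [0, -0.15, 0.05, 0, 0, 0]
    - [0, -0.02, 0.35, 0, 0, 0]

```text
time_s: 28.22
tool_pos: [0.4637, -0.1078, 0.1069]
orientation: [0.005, 0.608, 0.794, 0.002]
force: [0.4, -0.1, -0.5]
finger_gap: 0.299
```

Run:
```python
from h import *
plan.exact=1
plan([.4650,-.1085,.057],105,2)
p2,d2=snapshot("side");save("q",p2,(190,150,310,270),5)
```

```text
t 28.23 pos [ 0.4637 -0.1078  0.1069] psi 105.0 j7 0.24 gap 0.299 rows 2
[[-0.01, 0.01, 0.5, 0.05, 0.02, 0.0], [-0.01, 0.01, 0.5, 0.05, 0.02, 0.0]]
```

View pics/q.png

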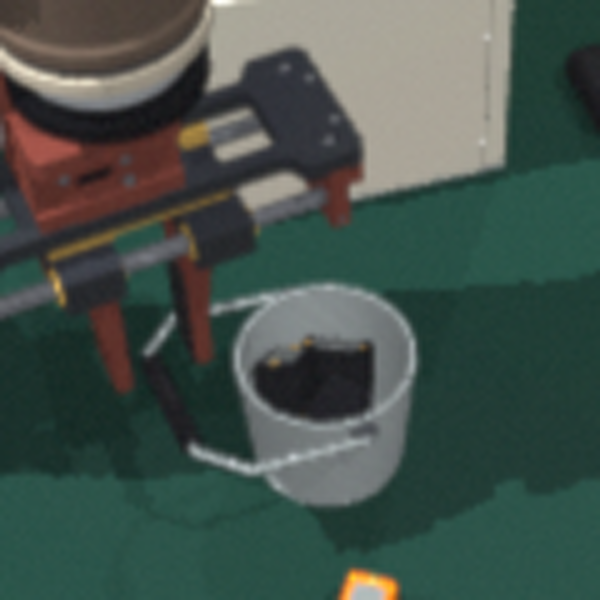

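The fingers straddle the sleeve line. Lowering and closing.

Request:
move_arm:
  deltas:
    - [0, 0.01, 0.3, 0.05, 0, 0]
    - [0, 0.01, 0.3, 0.03, 0, 0]
    - [0, 0, 0.3, 0, 0, 0]

```text
time_s: 28.65
tool_pos: [0.4652, -0.1078, 0.0602]
orientation: [0.003, 0.609, 0.793, -0.001]
force: [-0.5, -0.0, 0.6]
finger_gap: 0.3
```

Run:
```python
from h import *
plan.exact=1
plan([.4655,-.1085,.057],105,1);print(get_obs()['force'])
p2,d2=snapshot("side");save("r",p2,(190,150,310,270),5)
```

```text
t 28.65 pos [ 0.4652 -0.1078  0.0602] psi 105.0 j7 0.19 gap 0.3 rows 1
[[-0.02, 0.0, 0.06, 0.03, 0.06, 0.0]]
[-0.48795373 -0.02551092  0.56761387]
```

View pics/r.png

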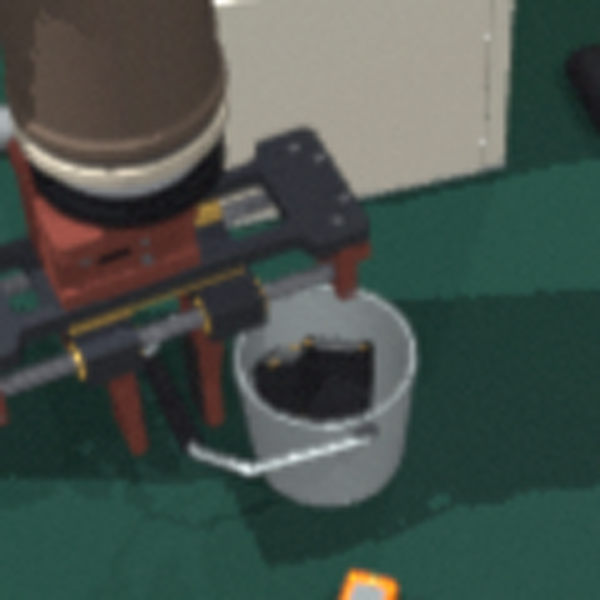

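Request:
move_arm:
  deltas:
    - [0, 0, 0, 0, 0, 0]
    - [0, 0, 0, 0, 0, 0]
    - [0, 0, 0, 0, 0, 0]
    - [0, 0, 0, 0, 0, 0]
  hand: 1
  squeeze: 25

```text
time_s: 29.2
tool_pos: [0.4658, -0.107, 0.0588]
orientation: [0.003, 0.608, 0.794, -0.0]
force: [1.9, 0.2, -1.6]
finger_gap: 0.106
```

Run:
```python
from h import *
o=get_obs();p=np.array(o['tool_pos']);print(p,o['finger_gap'],o['force'])
q=o['orientation'];R=Ro.from_quat([q[1],q[2],q[3],q[0]]);g=p-R.apply([0,0,.019]);print("grasp",g)
c=np.array([.538,-.089]);b=np.radians(15.1);ex=np.array([np.cos(b),np.sin(b)]);ey=np.array([-ex[1],ex[0]])
L=g[:2]-c;rx=-L@ex;print("r",rx,L@ey, "phi",np.arctan2(g[2]-.064,rx),"R",np.hypot(rx,g[2]-.064))
```

```text
[ 0.4657828  -0.10704126  0.05884052] 0.10607603804596966 [ 1.89021397  0.15354975 -1.56378659]
grasp [ 0.46570165 -0.10697584  0.07784024]
r 0.07448486230307304 0.0014788591153889674 phi 0.18371750059000325 R 0.07575979714685926
```

Run:
```python
import numpy as np
f=np.linspace(.184,1.5,9)
print([[0,round(.076*(np.cos(a)-np.cos(b))/.05,2),round(-.076*(np.sin(b)-np.sin(a))/.05,2)] for a,b in zip(f,f[1:])])
```

```text
[[0, np.float64(0.07), np.float64(-0.24)], [0, np.float64(0.1), np.float64(-0.23)], [0, np.float64(0.14), np.float64(-0.21)], [0, np.float64(0.17), np.float64(-0.18)], [0, np.float64(0.2), np.float64(-0.15)], [0, np.float64(0.22), np.float64(-0.12)], [0, np.float64(0.24), np.float64(-0.08)], [0, np.float64(0.25), np.float64(-0.04)]]
```

Request:
move_arm:
  deltas:
    - [0, 0.07, -0.24, 0, 0, 0]
    - [0, 0.1, -0.23, 0, 0, 0]
    - [0, 0.14, -0.21, 0, 0, 0]
    - [0, 0.17, -0.18, 0, 0, 0]

```text
time_s: 29.7
tool_pos: [0.49, -0.1005, 0.1053]
orientation: [0.003, 0.609, 0.793, -0.0]
force: [1.1, -0.6, -3.3]
finger_gap: 0.107
```

```bash
cat >> h.py <<'E'
def arc(end=1.5,k=4):
    o=get_obs();p=np.array(o['tool_pos'])
    q=o['orientation'];R=Ro.from_quat([q[1],q[2],q[3],q[0]]);g=p-R.apply([0,0,.019])
    c=np.array([.538,-.089]);b=np.radians(15.1);ex=np.array([np.cos(b),np.sin(b)]);ey=np.array([-ex[1],ex[0]])
    L=g[:2]-c;rx=-L@ex;ph=np.arctan2(g[2]-.064,rx)
    print("grasp",g.round(4),"off y",round(L@ey,4),"phi",round(ph,3),"R",round(np.hypot(rx,g[2]-.064),4),"gap",round(o['finger_gap'],3),"F",np.round(o['force'],1))
    f=np.linspace(ph,end,k+1)[1:];cur=g
    for a in f:
        r=.076*np.cos(a);t=np.array([*(c-ex*r+ey*(L@ey)),.064+.076*np.sin(a)])
        print(np.round(R.inv().apply(t-cur)/.05,2));cur=t
E
python3 - <<'E'
from h import *
arc()
E
```

```text
grasp [ 0.4899 -0.1004  0.1243] off y 0.0015 phi 0.884 R 0.078 gap 0.107 F [ 1.1 -0.6 -3.3]
[-0.    0.22 -0.1 ]
[-0.    0.21 -0.1 ]
[-0.    0.22 -0.07]
[ 0.    0.23 -0.03]
```

Request:
move_arm:
  deltas:
    - [0, 0.22, -0.08, 0, 0, 0]
    - [0, 0.21, -0.1, 0, 0, 0]
    - [0, 0.22, -0.06, 0, 0, 0]

```text
time_s: 30.08
tool_pos: [0.5201, -0.0929, 0.1197]
orientation: [0.001, 0.609, 0.793, -0.003]
force: [0.7, -0.5, -4.8]
finger_gap: 0.109
```

Run:
```python
from h import *
arc(1.55,3)
p2,d2=snapshot("side");save("s",p2,(190,130,330,270),5)
```

```text
grasp [ 0.5201 -0.0928  0.1387] off y 0.001 phi 1.331 R 0.0769 gap 0.109 F [ 0.7 -0.5 -4.8]
[ 0.    0.11 -0.01]
[ 0.    0.11 -0.01]
[ 0.    0.11 -0.01]
```

View pics/s.png

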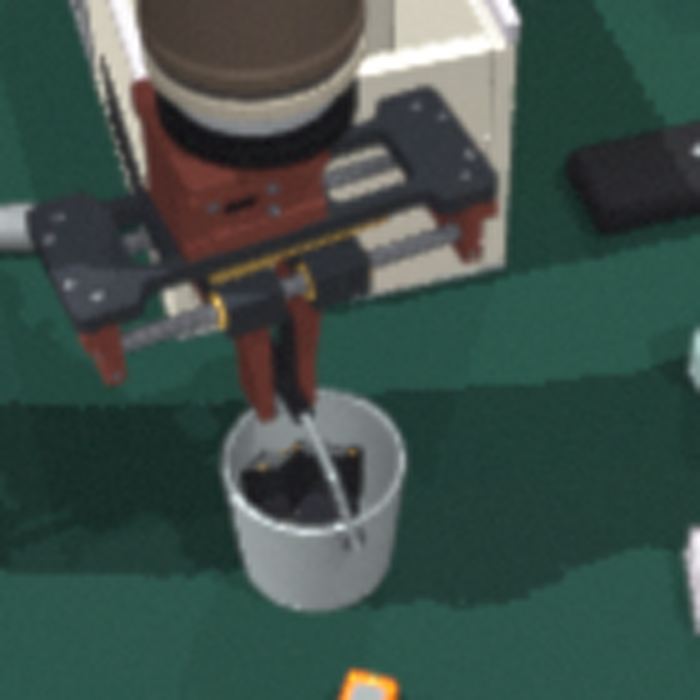

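The bail is nearly upright and the pail is standing. Finishing the raise, then lifting slowly.

Request:
move_arm:
  deltas:
    - [0, 0.12, 0, 0, 0, 0]
    - [0, 0.12, 0.02, 0, 0, 0]
    - [0, 0.1, 0.01, 0, 0, 0]
    - [0, 0, 0, 0, 0, 0]
    - [0, 0, 0, 0, 0, 0]

```text
time_s: 30.75
tool_pos: [0.5413, -0.087, 0.1198]
orientation: [0.003, 0.609, 0.793, -0.001]
force: [-0.4, 0.7, 3.4]
finger_gap: 0.11
```

Run:
```python
from h import *
arc(1.571,2)
p2,d2=snapshot("side");save("t",p2,(190,130,330,270),5)
```

```text
grasp [ 0.5412 -0.0869  0.1388] off y 0.0012 phi 1.619 R 0.0749 gap 0.11 F [-0.4  0.7  3.4]
[-0.   -0.04 -0.02]
[-0.   -0.04 -0.  ]
```

View pics/t.png

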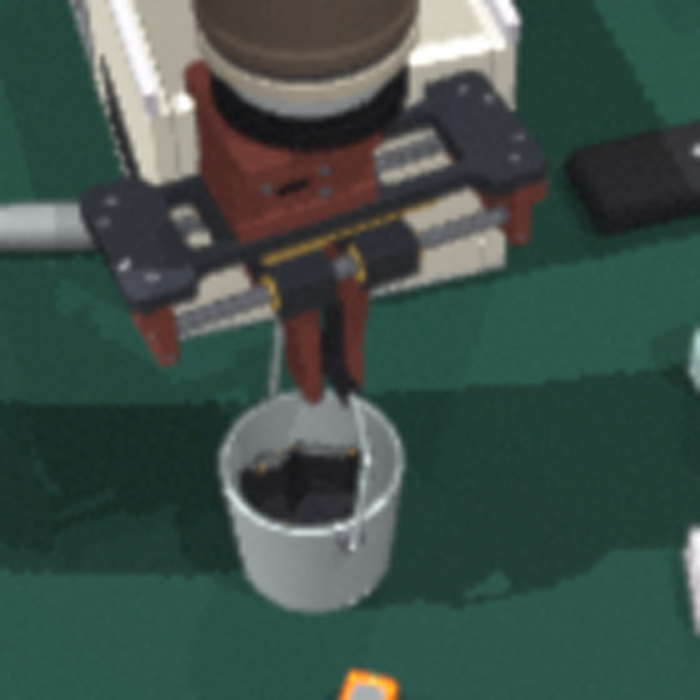

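Request:
move_arm:
  deltas:
    - [0, 0, -0.1, 0, 0, 0]
    - [0, 0, -0.2, 0, 0, 0]
    - [0, 0, -0.3, 0, 0, 0]
    - [0, 0, -0.4, 0, 0, 0]
    - [0, 0, -0.4, 0, 0, 0]
    - [0, 0, -0.4, 0, 0, 0]

```text
time_s: 31.55
tool_pos: [0.5373, -0.0869, 0.2124]
orientation: [-0.0, 0.609, 0.793, -0.003]
force: [-0.1, -0.3, -4.2]
finger_gap: 0.107
```

Run:
```python
from h import *
o=get_obs();print(o['force'],o['finger_gap'])
plan.exact=1;plan([.5412,-.087,.34],105,5)
p2,d2=snapshot("side");save("u",p2,(190,80,370,260),4)
```

```text
[-0.11760475 -0.32007176 -4.16036256] 0.10691869421159789
t 31.55 pos [ 0.5373 -0.0869  0.2124] psi 105.0 j7 0.21 gap 0.107 rows 5
[[-0.01, 0.01, -0.51, -0.01, 0.01, -0.0], [-0.01, 0.01, -0.51, -0.01, 0.01, -0.0], [-0.01, 0.01, -0.51, -0.01, 0.01, -0.0], [-0.01, 0.01, -0.51, -0.01, 0.01, -0.0], [-0.0, 0.01, -0.51, -0.01, 0.01, -0.0]]
```

View pics/u.png

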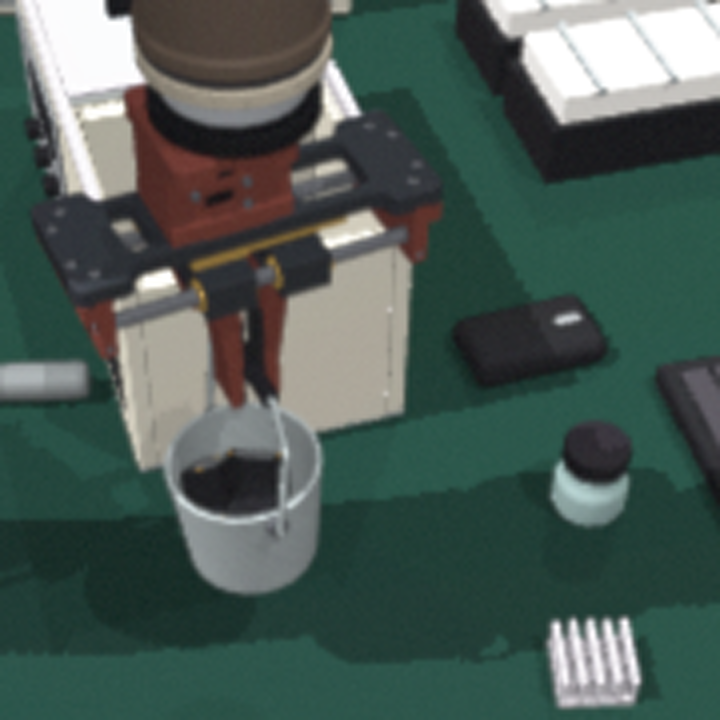

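Pail hangs upright, 4.2 N. Lifting higher.

Request:
move_arm:
  deltas:
    - [0, 0, -0.4, 0, 0, 0]
    - [0, 0, -0.5, 0, 0, 0]
    - [0, 0, -0.5, 0, 0, 0]
    - [0, 0, -0.5, 0, 0, 0]
    - [0, 0, -0.4, 0, 0, 0]
    - [0, 0, -0.2, 0, 0, 0]

```text
time_s: 32.35
tool_pos: [0.5367, -0.0859, 0.3455]
orientation: [0.001, 0.609, 0.793, -0.003]
force: [1.0, 0.7, -5.2]
finger_gap: 0.104
```

Run:
```python
from h import *
o=get_obs();print(o['force'],o['finger_gap'])
plan.exact=1;plan([.557,.157,.345],98,10)
```

```text
[ 0.97393233  0.65842023 -5.19864289] 0.10392047638435263
t 32.35 pos [ 0.5367 -0.0859  0.3455] psi 105.0 j7 0.25 gap 0.104 rows 10
[[0.46, 0.16, -0.0, -0.0, 0.01, 0.12], [0.46, 0.16, -0.0, -0.0, 0.01, 0.12], [0.46, 0.15, -0.0, -0.0, 0.01, 0.12], [0.46, 0.15, -0.0, -0.0, 0.01, 0.12], [0.47, 0.14, -0.0, -0.0, 0.01, 0.12], [0.47, 0.14, -0.0, -0.0, 0.01, 0.12], [0.47, 0.13, -0.0, -0.0, 0.01, 0.12], [0.47, 0.13, 0.0, -0.0, 0.01, 0.12], [0.47, 0.12, 0.0, -0.0, 0.01, 0.12], [0.47, 0.11, 0.0, -0.0, 0.01, 0.12]]
```

Request:
move_arm:
  deltas:
    - [0.15, 0.05, 0, 0, 0, 0.1]
    - [0.3, 0.1, 0, 0, 0, 0.1]
    - [0.4, 0.13, 0, 0, 0, 0.1]
    - [0.45, 0.15, 0, 0, 0, 0.1]
    - [0.45, 0.15, 0, 0, 0, 0.1]
    - [0.45, 0.14, 0, 0, 0, 0.1]
    - [0.45, 0.13, 0, 0, 0, 0.1]
    - [0.4, 0.12, 0, 0, 0, 0.1]
    - [0.3, 0.1, 0, 0, 0, 0.1]
    - [0.2, 0.08, 0, 0, 0, 0.1]

```text
time_s: 33.6
tool_pos: [0.5506, 0.1096, 0.3341]
orientation: [-0.004, 0.65, 0.76, -0.007]
force: [1.0, 0.2, -4.5]
finger_gap: 0.105
```

Run:
```python
from h import *
o=get_obs();print(o['force'],o['finger_gap'])
plan.exact=1;plan([.557,.157,.345],98,4)
```

```text
[ 0.97166666  0.17302373 -4.45841019] 0.10508474021017268
t 33.6 pos [0.5506 0.1096 0.3341] psi 99.0 j7 -0.24 gap 0.105 rows 4
[[0.23, 0.07, -0.06, -0.04, 0.01, 0.04], [0.23, 0.07, -0.06, -0.04, 0.01, 0.04], [0.23, 0.07, -0.06, -0.04, 0.01, 0.04], [0.23, 0.07, -0.05, -0.04, 0.01, 0.04]]
```

Request:
move_arm:
  deltas:
    - [0.25, 0.07, -0.02, -0.04, 0, 0.04]
    - [0.25, 0.07, -0.02, -0.04, 0, 0.04]
    - [0.2, 0.07, -0.02, -0.04, 0, 0.04]
    - [0.15, 0.05, 0, -0.04, 0, 0]
    - [0, 0, 0, 0, 0, 0]
    - [0, 0, 0, 0, 0, 0]

```text
time_s: 34.35
tool_pos: [0.5573, 0.1564, 0.336]
orientation: [0.001, 0.654, 0.756, -0.001]
force: [-0.4, -1.3, -5.1]
finger_gap: 0.106
```

Run:
```python
from h import *
o=get_obs();print(o['force'],o['finger_gap'])
plan.exact=1;plan([.557,.157,.2],98,4)
p2,d2=snapshot("side");save("v",p2,(150,0,350,200),4)
p2,d2=snapshot("top");save("v2",p2,(10,140,210,290),4)
```

```text
[-0.41810792 -1.25847856 -5.11317521] 0.10573673012932282
t 34.35 pos [0.5573 0.1564 0.336 ] psi 98.2 j7 -0.34 gap 0.106 rows 4
[[0.01, -0.0, 0.68, -0.0, 0.01, 0.01], [0.0, -0.0, 0.68, -0.0, 0.01, 0.01], [0.0, -0.0, 0.68, -0.0, 0.01, 0.01], [0.0, -0.0, 0.68, -0.0, 0.01, 0.01]]
```

View pics/v.png

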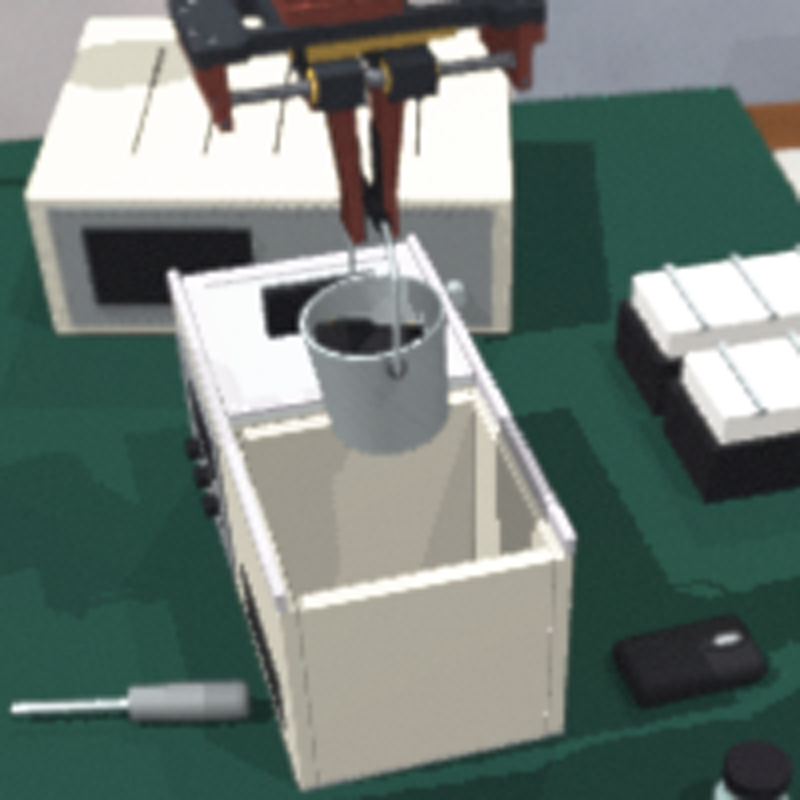

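View pics/v2.png

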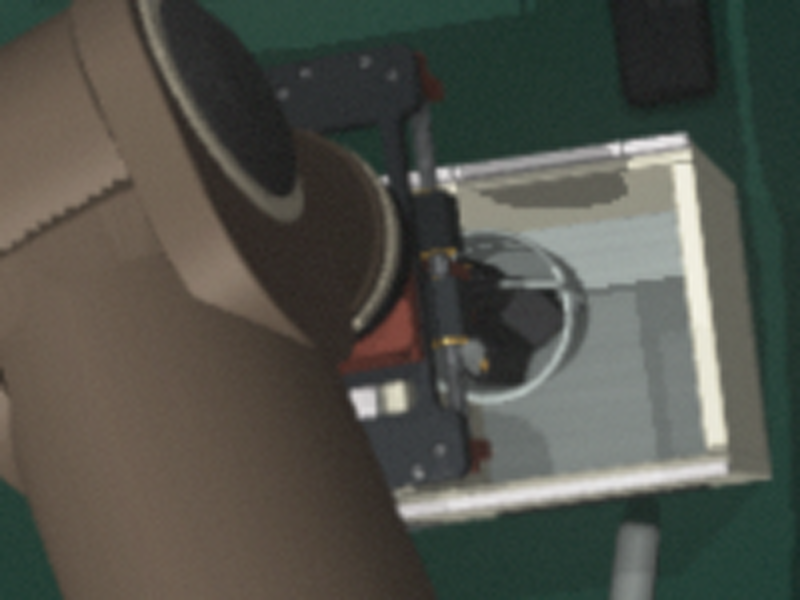

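The pail hangs over the well. Lowering in.

Request:
move_arm:
  deltas:
    - [0, 0, 0.2, 0, 0, 0]
    - [0, 0, 0.4, 0, 0, 0]
    - [0, 0, 0.5, 0, 0, 0]
    - [0, 0, 0.5, 0, 0, 0]
    - [0, 0, 0.5, 0, 0, 0]
    - [0, 0, 0.4, 0, 0, 0]
    - [0, 0, 0.3, 0, 0, 0]
    - [0, 0, 0.2, 0, 0, 0]

```text
time_s: 35.45
tool_pos: [0.5569, 0.1528, 0.1782]
orientation: [0.001, 0.656, 0.755, -0.002]
force: [0.3, 1.0, -4.2]
finger_gap: 0.106
```

Run:
```python
from h import *
o=get_obs();print(o['force'],o['finger_gap'])
plan.exact=1;plan([.557,.157,.128],98,4)
```

```text
[ 0.30331237  1.00692354 -4.23093405] 0.10638900459344565
t 35.45 pos [0.5569 0.1528 0.1782] psi 98.0 j7 -0.4 gap 0.106 rows 4
[[0.02, 0.0, 0.25, -0.0, 0.01, 0.0], [0.02, 0.0, 0.25, -0.0, 0.01, 0.0], [0.02, 0.0, 0.25, -0.0, 0.01, 0.0], [0.02, 0.0, 0.25, -0.0, 0.01, 0.0]]
```

Request:
move_arm:
  deltas:
    - [0.03, 0, 0.25, 0, 0, 0]
    - [0.02, 0, 0.25, 0, 0, 0]
    - [0.02, 0, 0.2, 0, 0, 0]
    - [0, 0, 0.1, 0, 0, 0]
    - [0, 0, 0.05, 0, 0, 0]
    - [0, 0, 0.05, 0, 0, 0]

```text
time_s: 36.2
tool_pos: [0.5571, 0.1567, 0.1308]
orientation: [0.001, 0.656, 0.755, -0.001]
force: [0.2, 0.3, -5.4]
finger_gap: 0.104
```

Run:
```python
from h import *
o=get_obs();print(o['force'],o['finger_gap'])
plan.exact=1;plan([.557,.157,.124],98,2)
```

```text
[ 0.22122926  0.33295781 -5.36264262] 0.10395603197852205
t 36.2 pos [0.5571 0.1567 0.1308] psi 98.0 j7 -0.44 gap 0.104 rows 2
[[0.0, -0.0, 0.07, 0.0, 0.02, 0.0], [0.0, -0.0, 0.07, 0.0, 0.02, 0.0]]
```

Request:
move_arm:
  deltas:
    - [0, 0, 0.06, 0, 0, 0]
    - [0, 0, 0.05, 0, 0, 0]
    - [0, 0, 0.05, 0, 0, 0]

```text
time_s: 36.58
tool_pos: [0.5587, 0.1575, 0.1243]
orientation: [0.002, 0.656, 0.755, 0.001]
force: [-1.3, -0.1, 13.1]
finger_gap: 0.105
```

Run:
```python
from h import *
o=get_obs();print(o['force'],o['finger_gap'],o['tool_pos'])
```

```text
[-1.31838739 -0.10973796 13.07245588] 0.10547945466325011 [0.55874107 0.15750114 0.12426473]
```

The pail is down (force reversed). Easing up slightly and opening.

Request:
move_arm:
  deltas:
    - [0, 0, -0.03, 0, 0, 0]
    - [0, 0, 0, 0, 0, 0]

```text
time_s: 36.83
tool_pos: [0.5586, 0.1574, 0.1258]
orientation: [0.002, 0.656, 0.755, 0.001]
force: [0.3, 0.1, -5.3]
finger_gap: 0.104
```

Request:
move_arm:
  deltas:
    - [0, 0, 0, 0, 0, 0]
    - [0, 0, 0, 0, 0, 0]
    - [0, 0, 0, 0, 0, 0]
    - [0, 0, 0, 0, 0, 0]
  hand: 0.6

```text
time_s: 37.33
tool_pos: [0.5595, 0.1577, 0.1268]
orientation: [0.003, 0.656, 0.755, 0.002]
force: [0.2, 0.0, -0.4]
finger_gap: 0.398
```

Run:
```python
from h import *
o=get_obs();print(o['force'],o['finger_gap'],o['tool_pos'])
p2,d2=snapshot("side");save("w",p2,(150,0,350,200),4)
```

```text
[ 0.23379074  0.04727518 -0.41274701] 0.3980299900245522 [0.55951785 0.15772927 0.12684294]
```

View pics/w.png

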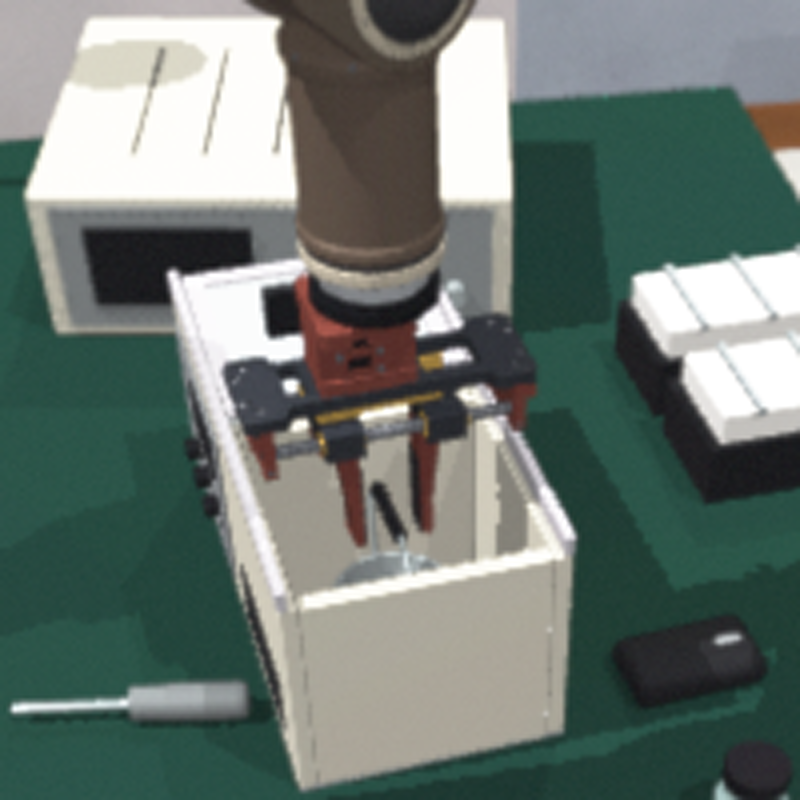

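The grip is released and the bail stands upright between the open fingers. Straight up.

Request:
move_arm:
  deltas:
    - [0, 0, -0.2, 0, 0, 0]
    - [0, 0, -0.5, 0, 0, 0]
    - [0, 0, -0.7, 0, 0, 0]
    - [0, 0, -0.8, 0, 0, 0]
    - [0, 0, -0.8, 0, 0, 0]
    - [0, 0, -0.5, 0, 0, 0]

```text
time_s: 38.12
tool_pos: [0.5572, 0.158, 0.3088]
orientation: [0.002, 0.656, 0.755, 0.001]
force: [-0.5, 0.1, 0.6]
finger_gap: 0.401
```

Run:
```python
from h import *
plan.exact=1;plan([.5375,.3365,.27],7)
p2,d2=snapshot("side");save("x",p2,(150,0,350,200),4)
p2,d2=snapshot("top");save("x2",p2,(10,140,210,290),4)
```

```text
t 38.12 pos [0.5572 0.158  0.3088] psi 98.0 j7 -0.35 gap 0.401 rows 16
[[0.22, 0.01, 0.05, 0.0, -0.0, 0.99], [0.22, -0.02, 0.05, 0.0, -0.0, 0.99], [0.22, -0.04, 0.05, 0.0, -0.0, 0.99], [0.22, -0.06, 0.05, 0.0, -0.0, 0.99], [0.21, -0.08, 0.05, 0.0, -0.0, 0.99], [0.2, -0.1, 0.05, 0.0, -0.0, 0.99], [0.19, -0.12, 0.05, 0.0, -0.0, 0.99], [0.18, -0.14, 0.05, 0.0, -0.0, 0.99], [0.16, -0.16, 0.05, 0.0, -0.0, 0.99], [0.15, -0.17, 0.05, 0.0, -0.0, 0.99]]
[[0.13, -0.18, 0.05, 0.0, -0.0, 0.99], [0.11, -0.2, 0.05, 0.0, -0.0, 0.99], [0.09, -0.21, 0.05, 0.0, -0.0, 0.99], [0.07, -0.21, 0.05, 0.0, -0.0, 0.99], [0.05, -0.22, 0.05, 0.0, -0.0, 0.99], [0.03, -0.22, 0.05, 0.0, -0.0, 0.99]]
```

View pics/x2.png

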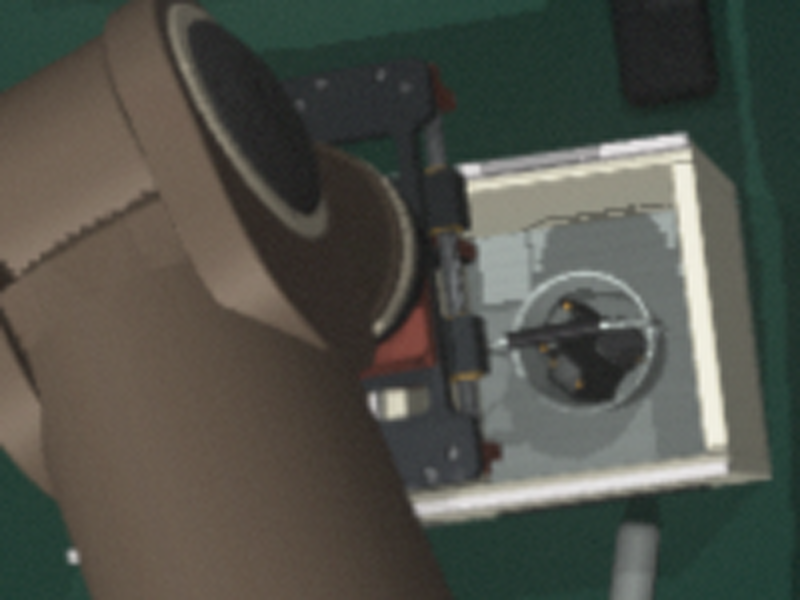

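The pail stands in the middle of the well, bail upright, with the modules inside. Now to the window handle.

Request:
move_arm:
  deltas:
    - [0.22, 0.01, 0, 0, 0, 0.99]
    - [0.22, -0.02, 0, 0, 0, 0.99]
    - [0.22, -0.04, 0, 0, 0, 0.99]
    - [0.22, -0.06, 0, 0, 0, 0.99]
    - [0.21, -0.08, 0, 0, 0, 0.99]
    - [0.2, -0.1, 0, 0, 0, 0.99]
    - [0.19, -0.12, 0.05, 0, 0, 0.99]
    - [0.18, -0.14, 0.05, 0, 0, 0.99]
    - [0.16, -0.16, 0.05, 0, 0, 0.99]
    - [0.15, -0.17, 0.05, 0, 0, 0.99]
  hand: 0.4

```text
time_s: 39.48
tool_pos: [0.5437, 0.2708, 0.2933]
orientation: [0.002, 0.941, 0.337, -0.001]
force: [-0.3, -0.0, 0.5]
finger_gap: 0.599
```

Run:
```python
from h import *
plan.exact=1;plan([.539,.3365,.26],7)
```

```text
t 39.48 pos [0.5437 0.2708 0.2933] psi 39.4 j7 -1.53 gap 0.599 rows 6
[[0.13, -0.18, 0.11, 0.01, 0.0, 0.94], [0.11, -0.19, 0.11, 0.01, 0.0, 0.94], [0.09, -0.2, 0.11, 0.01, 0.0, 0.94], [0.07, -0.21, 0.11, 0.01, 0.0, 0.94], [0.05, -0.21, 0.11, 0.01, 0.0, 0.94], [0.03, -0.22, 0.11, 0.01, 0.0, 0.94]]
```

Request:
move_arm:
  deltas:
    - [0.13, -0.18, 0.11, 0, 0, 0.94]
    - [0.11, -0.19, 0.11, 0, 0, 0.94]
    - [0.09, -0.2, 0.11, 0, 0, 0.94]
    - [0.07, -0.21, 0.11, 0, 0, 0.94]
    - [0.05, -0.21, 0.11, 0, 0, 0.94]
    - [0.03, -0.2, 0.1, 0, 0, 0.94]
    - [0, 0, 0, 0, 0, 0]

```text
time_s: 40.35
tool_pos: [0.5357, 0.3371, 0.2535]
orientation: [0.004, 0.999, 0.054, -0.004]
force: [-0.4, 0.4, 0.5]
finger_gap: 0.6
```

Run:
```python
from h import *
plan.exact=1;plan([.539,.3365,.187],7,3)
```

```text
t 40.35 pos [0.5357 0.3371 0.2535] psi 6.2 j7 -2.19 gap 0.6 rows 3
[[0.03, 0.0, 0.44, 0.03, 0.03, -0.05], [0.02, 0.0, 0.44, 0.03, 0.03, -0.05], [0.02, 0.01, 0.44, 0.03, 0.03, -0.05]]
```

Request:
move_arm:
  deltas:
    - [0.05, 0, 0.4, 0.03, 0.03, -0.1]
    - [0.02, 0, 0.44, 0.03, 0.03, -0.05]
    - [0, 0, 0.4, 0.03, 0.03, 0]
    - [0, 0, 0, 0, 0, 0]

```text
time_s: 40.85
tool_pos: [0.5392, 0.3347, 0.1897]
orientation: [0.0, 0.998, 0.066, 0.0]
force: [0.9, 0.0, 0.6]
finger_gap: 0.597
```

Request:
move_arm:
  deltas:
    - [0, 0, 0, 0, 0, 0]
    - [0, 0, 0, 0, 0, 0]
    - [0, 0, 0, 0, 0, 0]
    - [0, 0, 0, 0, 0, 0]
    - [0, 0, 0, 0, 0, 0]
  hand: 1

```text
time_s: 41.48
tool_pos: [0.5405, 0.3352, 0.1929]
orientation: [-0.001, 0.998, 0.066, 0.002]
force: [1.0, 0.8, -2.2]
finger_gap: 0.135
```

Run:
```python
from h import *
o=get_obs();print(o['force'])
plan.exact=1;plan([.5577,.157,.186],7,8)
```

```text
[ 0.99783383  0.7877882  -2.1778383 ]
t 41.48 pos [0.5405 0.3352 0.1929] psi 7.6 j7 -2.17 gap 0.135 rows 8
[[-0.02, 0.45, 0.02, -0.0, -0.0, 0.01], [-0.02, 0.45, 0.02, -0.0, -0.0, 0.01], [-0.02, 0.45, 0.02, -0.0, -0.0, 0.01], [-0.01, 0.45, 0.02, -0.0, -0.0, 0.01], [-0.01, 0.45, 0.02, -0.0, -0.0, 0.01], [-0.01, 0.45, 0.02, -0.0, -0.0, 0.01], [-0.01, 0.45, 0.02, -0.0, -0.0, 0.01], [-0.01, 0.45, 0.02, -0.0, -0.0, 0.01]]
```

Handle gripped (gap 12 mm). Sliding shut.

Request:
move_arm:
  deltas:
    - [-0.02, 0.35, 0, 0, 0, 0]
    - [-0.02, 0.45, 0.02, 0, 0, 0.02]
    - [-0.02, 0.45, 0.02, 0, 0, 0.02]
    - [-0.01, 0.45, 0.02, 0, 0, 0]
    - [-0.01, 0.45, 0.02, 0, 0, 0]
    - [-0.01, 0.45, 0.02, 0, 0, 0]

```text
time_s: 42.22
tool_pos: [0.5558, 0.2085, 0.1928]
orientation: [-0.007, 0.998, 0.066, 0.007]
force: [-0.5, 3.3, 6.3]
finger_gap: 0.133
```

Run:
```python
from h import *
o=get_obs();print(o['force'])
plan.exact=1;plan([.5577,.157,.188],7,3)
```

```text
[-0.47353198  3.29093497  6.25531072]
t 42.23 pos [0.5558 0.2085 0.1928] psi 7.6 j7 -1.96 gap 0.133 rows 3
[[-0.03, 0.34, 0.03, -0.04, -0.05, 0.03], [-0.03, 0.34, 0.03, -0.04, -0.05, 0.03], [-0.03, 0.34, 0.03, -0.04, -0.05, 0.03]]
```

Request:
move_arm:
  deltas:
    - [-0.02, 0.4, 0, -0.04, -0.05, 0.03]
    - [-0.02, 0.35, 0, -0.04, -0.05, 0.03]
    - [-0.02, 0.25, 0, 0, 0, 0]
    - [0, 0.12, 0, 0, 0, 0]
    - [0, 0.12, 0, 0, 0, 0]

```text
time_s: 42.85
tool_pos: [0.5619, 0.1572, 0.1928]
orientation: [-0.013, 0.998, 0.066, 0.006]
force: [0.7, 15.6, -4.4]
finger_gap: 0.133
```

Run:
```python
from h import *
o=get_obs();print(o['force'],o['tool_pos'])
```

```text
[ 0.65015177 15.63761275 -4.40724054] [0.56187851 0.15719588 0.192822  ]
```

15.6 N stop, and the distance from the open stop is 0.180 m, so the window is shut. Release, retreat, check.

Request:
move_arm:
  deltas:
    - [0, 0, 0, 0, 0, 0]
    - [0, 0, 0, 0, 0, 0]
    - [0, 0, 0, 0, 0, 0]
  hand: 0.6

```text
time_s: 43.22
tool_pos: [0.5604, 0.1559, 0.192]
orientation: [-0.012, 0.998, 0.067, 0.004]
force: [-0.5, -0.7, -0.2]
finger_gap: 0.394
```

Request:
move_arm:
  deltas:
    - [0, 0, -0.4, 0, 0, 0]
    - [0, 0, -0.9, 0, 0, 0]
    - [0, 0, -0.9, 0, 0, 0]
    - [-0.8, 0, -0.4, 0, 0, 0]
    - [-0.9, 0, 0, 0, 0, 0]
    - [-0.9, 0, 0, 0, 0, 0]
    - [-0.5, 0.8, 0, 0, 0, 0]
    - [0, 0.9, 0, 0, 0, 0]
    - [0, 0.9, 0, 0, 0, 0]
    - [0, 0.9, 0, 0, 0, 0]

```text
time_s: 44.48
tool_pos: [0.4224, -0.05, 0.3216]
orientation: [-0.009, 0.998, 0.066, 0.004]
force: [0.6, -0.2, -0.8]
finger_gap: 0.399
```

Run:
```python
from h import *
print(get_obs()['tool_pos'],get_obs()['force'])
p,d=snapshot("top");C=cloud("top",d);save("y",p);save("y2",p,(10,140,210,290),4)
p2,d2=snapshot("side");save("y3",p2,(100,20,460,290),2.2)
H=C[...,2];m=(H>.18)&(H<.21)&(p.max(2)<70);m[:,215:]=0;m[:165]=0;m[290:]=0
Q=C[m];c=np.median(Q,0);print("handle",len(Q),c);a=np.radians(96.8);print("travel~",(c[:2]-[.5574,.1576])@[np.cos(a),np.sin(a)])
```

```text
[ 0.42239214 -0.04999145  0.32164995] [ 0.62087926 -0.23386186 -0.82842142]
handle 97 [0.5598415  0.152889   0.19242817]
travel~ -0.004966941392586918
```

View pics/y2.png

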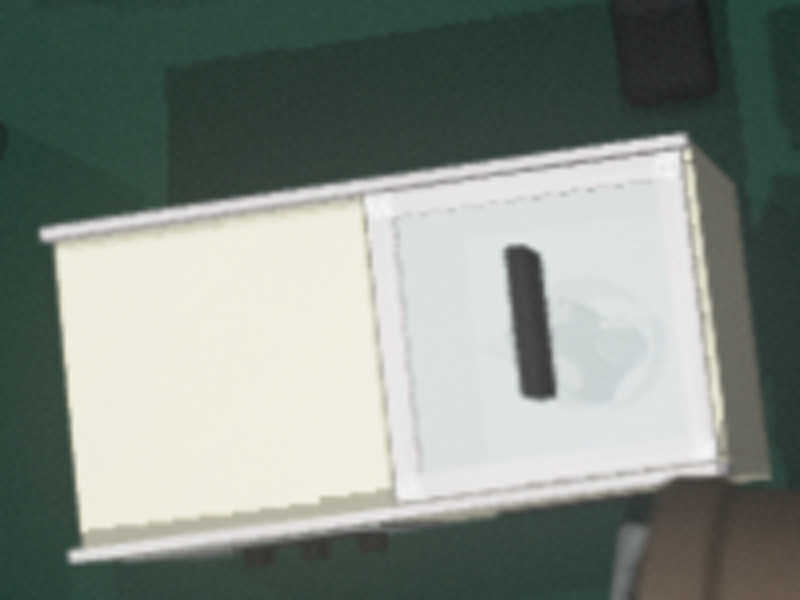

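View pics/y3.png

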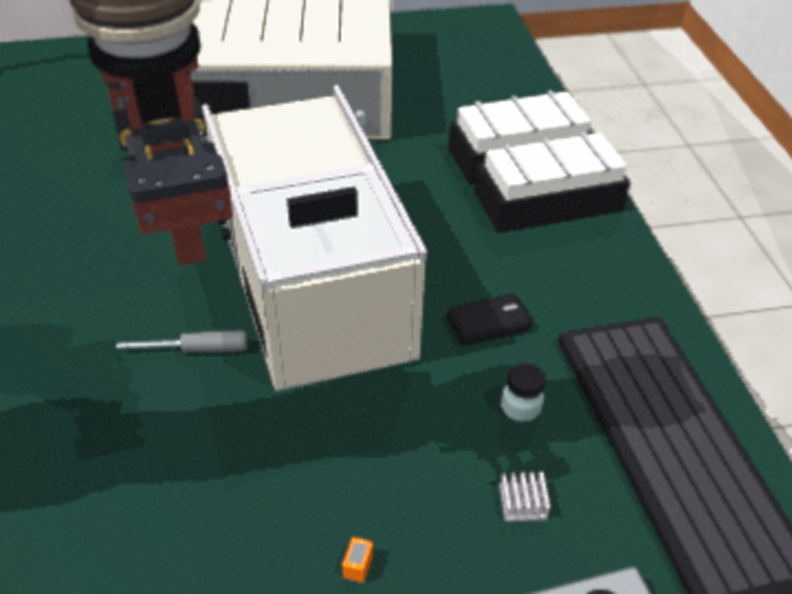

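Run:
```python
from h import *
o=get_obs();print(o['time_s'],np.abs(o['qd']).max());print(job_done())
```

```text
44.575 0.08832242512601222
the job is handed in; nothing more can be done
None
```

I put all four black relay modules in the pail where it stood, opened the window to its stop, raised the bail and carried the pail by it into the well. I then let go and slid the window shut. The job was handed in at 44.6 s; `job_done` gave no verdict.

**Window:** The handle travelled 0.180 m from the open stop to the shut stop, with about 16–18 N felt at each end. The last camera estimate of the handle put it about 5 mm past the shut position. I put that down to bias in my handle and chamber measurements.

**Pail:** The last clear view before shutting showed it upright near the middle of the well, bail up, with the modules inside. Afterwards it shows only dimly through the window.

**Modules:** They did not settle flat. At least two lie tilted, and before the lift the highest corner was at about rim height (73 mm by depth). I judged their origins to be within the limit but did not measure them.

**Other things:** In the last pictures the heatsink, jar, mouse, driver and orange look-alike looked unmoved. The meter was mostly out of that crop. I last saw the capacitor and the yellow look-alike, unmoved, before I raised the bail.

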